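# Stow the bar tools and pack the glasses on the deck trolley

## Robot

A 6-joint arm with a two-finger parallel gripper is mounted at the origin on the work surface. World frame = base frame: x ahead of the robot, y to its left, z up, the work surface at z = 0. Lengths are in m, angles in rad, forces in N, time in s.
With the tool pointing down it reaches from about 0.25 to 0.725 m from the base axis. Payload 4 kg.
Tool frame: the origin (TCP) lies midway between the tips of the shut fingers; the grasp point (between the pads) lies bot.pinch_z behind it (bot.pinch_z is the distance from the TCP to the grasp point, in m); z points along the fingers, y is the direction in which the jaws open and shut (so a half turn about z gives the same grasp; the last joint's range is limited). The gripper opens to 85 mm and grips with 20 to 120 N. Pads are 22 mm wide; open, the fingers measure 114 mm over their backs; the gripper's body (76 mm by 85 mm) begins 54 mm behind the grasp point. The pads swing forward as they close: fully open they stand 13 mm farther back than shut.
Start: joints at [-1.313, 0.241, 0.005, 1.335, 0, 1.571], TCP at [0.127, -0.483, 0.231] pointing down, gripper open.
Joint ranges: [-2.72, 2.72], [-1.05, 1.87], [-1.09, 1.28], [-1.99, 2.15], [-1.42, 1.44], [-3.14, 3.14]. Speed limits (rad/s): [2.79, 2.79, 3.14, 3.14, 3.14, 3.14].

## Interface

Orientations are given as a unit quaternion [x, y, z, w].
In Python, from workcell import bot gives the robot as it stands. The module is installed in compiled form; this text tells all that it offers.
- The arm moves only by the tool move_arm, never from a script. Its argument "series" is a list that holds one entry, the list of rows, each a list of 7 numbers: the shift along the world's x, y, z in cm, then the turn, a rotation vector about the world's x, y, z in degrees, then the opening, from 0 (shut) to 1 (fully open). A call has exactly 5 rows; each row shifts and turns the pose as measured when the row begins; what a row does not reach is not made up. A row lasts 1/10 s, in which the tool goes at most 50 mm and 8.59 degrees, less where a joint would pass 70% of its speed; a pose out of reach is approached as far as the arm can. A call with a gripper value outside its range is refused whole. The fingers move at their own pace and stop on an object; the grip force is fixed at half the most. Time passes only in rows, so rows that do not move let the fingers close, or fill a call up. It gives the time, the measured TCP pose, the force and the opening at its end, in the units of the state.
- bot.get_obs(): the state, without advancing time (a new reading comes with each control period).
- bot.camera(name): name is "scene" or "top" or "wrist"; returns (picture, depth): 480x640x3 uint8, red, green, blue; 480x640 float32, m along the optical axis (not along the pixel's ray), 0 where there is no reading.
- bot.camera_info(name): a dict with "vfov" (degrees; the focal length in pixels is half the picture's height over the tangent of half this angle, whatever the lens; pixels are square), "cx", "cy" (the principal point, pixels), "cam_to_world" (4x4, takes a point from camera to world coordinates); the wrist camera has in their place "tool_from_camera" (4x4, takes a point from camera to tool coordinates, whose origin is the TCP and whose axes are the flange's). Camera axes: x right, y down, z forward; pixel columns grow to the right and rows downward; lengths in m; the calibration is good to about 2 mm. The wrist camera is an equidistant fisheye: a pixel r from the principal point sees the ray r / f radians off the axis. A picture is of the moment at which its call begins: read the wrist's pose just before it. camera_info takes no time and is no camera call.
- bot.job_done(): hands the job in, once; it reports no verdict.
Trained networks look in the newest picture that a camera, given by its name, has taken for a name from the list of things; names that differ only in an ending like _2 or _b are one class to them, and where a whole thing is asked for, a point or a joint stands for the part that bears it (a point fixed in the world has none). Each returns a list of dicts, best first, with "confidence" (0 to 1); they miss things now and then, are a little off and sometimes report something else, mostly with a low value. They report only what shows in the picture. A call takes as long as a camera call. They do not tell look-alikes from the thing itself.
- bot.find_in(camera, target): "at" ([x, y, z] in m, in world coordinates, good to about 4 mm: the middle of the surface that is visible of it).
The state is a dict: "clock": time; "joint_pos": joint angles; "joint_vel": joint speeds; "tau": joint torques, N m; "eef_pos": TCP position; "tool_rot": TCP orientation; "ft_force": force on the tool from outside, world axes, zero at the start; "ft_torque": the same for the moment, N m; "grip_width": finger opening in m.
Only numpy, scipy, OpenCV 4.12 (cv2) and the standard library are available. Lean on these libraries where they do the work, as an engineer would, in place of code of your own. Each camera call takes 0.05 s, during which the arm holds its last target.

## Task

Get the drinks trolley ready to be wheeled in: lay the spatula, the brush and the bottle opener flat in the bamboo tray, same side up as they lie now, each in the lane shaped for it with its head in the wide end, and pack every tumbler, straw cup and tin that is out into the low bamboo crate, standing on its floor in one row as they stand now (tumblers mouth down). Do not tip a glass over, and leave the ice bucket, the bottle rack and the coasters where they are.

Things in the scene. Friction and masses are not known exactly. Their poses are not given: they have to be found in the camera images.
- tray: Fixed bamboo tray, 194 x 177 mm, 20 mm high, floor 5 mm. Origin: centre of its underside, z up; x runs along its three lanes, wide (head) ends at +x. Each lane has a head pocket (x 24 to 92 mm) and a narrower handle pocket (x -92 to -34 mm), both 15 mm deep; between them an open trough for fingers (x -34 to 24 mm, bare floor) crosses all lanes.
- tray_spatula (a point): Middle of the spatula's lane, on the tray's floor (at 0, 51.5, 5 mm in the tray's frame, axes as the tray). Head pocket 64 mm wide, handle pocket 24 mm wide: the widest lane.
- tray_brush (a point): Middle of the brush's lane, on the tray's floor (at 0, -8.5, 5 mm in the tray's frame, axes as the tray). Head pocket 48 mm wide, handle pocket 24 mm wide: the middle lane.
- tray_opener (a point): Middle of the opener's lane, on the tray's floor (at 0, -60.5, 5 mm in the tray's frame, axes as the tray). Head pocket 34 mm wide, handle pocket 22 mm wide: the narrowest lane.
- crate: Low open bamboo crate fixed on the trolley, outside 76 mm (its x) x 244 mm (its y) x 32 mm high, walls and floor 5 mm thick; inside 66 x 234 mm. Origin: centre of its underside, z up. The things that go into it fit only in a single row along its y; all stand well above its walls.
- crate_in (a point): Centre of the crate's inner floor, 5 mm above the trolley top, axes as the crate.
- spatula: Small serving spatula lying flat, dark wooden handle 16 mm wide and 16 mm high from x = -72 to 28 mm, steel blade 56 mm wide and 5 mm thick from x = 28 to 86 mm; about 130 g. Origin: under the handle at the grip point, underside level; x towards the blade, z up.
- spatula_tip (a point): Front edge of the spatula's blade, 86 mm along x from its origin.
- brush: Bamboo glass brush lying bristles down, handle 16 mm wide and 16 mm high from x = -72 to 32 mm, head 40 mm wide and 22 mm high from x = 32 to 80 mm with white bristles; about 100 g. Origin: under the handle at the grip point, underside level; x towards the head, z up.
- brush_tip (a point): Front edge of the brush's head, 80 mm along x from its origin.
- opener: Flat bottle opener, black rubber handle 14 mm wide and 12 mm high from x = -72 to 50 mm, square steel loop 26 mm wide and 10 mm high from x = 50 to 80 mm; about 100 g. Origin: under the handle at the grip point, underside level; x towards the loop, z up.
- opener_tip (a point): Front edge of the opener's loop, 80 mm along x from its origin.
- tumbler1: Squat straight-sided glass tumbler standing mouth down (closed end up), 58 mm diameter, 80 mm high, about 240 g. Origin: centre of its underside. May be absent.
- tumbler2: A second tumbler, the same as tumbler1. May be absent.
- cup: Hard silicone straw cup, grey with a white lid (no straw in it), 54 mm diameter, 95 mm high, about 160 g. Origin: centre of its underside. May be absent.
- tin: Square aluminium tin with a flat lid, 50 x 50 mm, 75 mm high, about 200 g. Origin: centre of its underside, x and y square to its faces. May be absent.
- ice_bucket: Steel ice bucket with its flip-top lid shut, 196 mm diameter, 198 mm high, 2 kg; stands aside on the robot's right. Not part of the work. Origin: centre of its underside.
- rack: Bamboo bottle rack with slots, about 120 x 240 mm, 80 mm high with a green bottle lying in it, at the far left. Not part of the work. Origin: centre of its underside.
- coasters: Stack of cork coasters, 94 mm diameter, 30 mm high, at the far right. Not part of the work. Origin: centre of its underside.
Things that resemble listed ones, but are neither listed nor needed, are in the scene too. Leave any orange or pink look-alike of the tin alone. What is shaped like the tumbler2 but blue is not meant.

How it is judged:
By the outcome, as a careful person would: the job done as asked, in the order asked, and still so for the second after the job is handed in, with the robot touching nothing.
Of tumbler1, tumbler2, cup, tin only 3 to 4 are there at a start; the rules pass over those that are not, and their reading is None.
At some moment in a run one of spatula, brush, opener may be knocked a few centimetres aside while the robot is not near it.
It also fails if it takes over 200 s, if anything falls off the work surface, if the arm or the gripper's body presses on something with over 40 N, if the wrist force passes 120 N, or if a joint passes its speed limit or range.

## Working session

There is one attempt and no reset: what is moved stays moved. The work goes in short steps, Python scripts to look and compute and a tool call to move; the robot and the scene stay as the last step left them, time stands still between calls to the robot, and variables do not carry over. Pictures are saved under pics/ and viewed, and the job is handed in when it is done.

Besides the shell and the picture viewer there is one more tool, called after "Call:" as a command line: name --argument value ..., lists and objects as JSON in quotes. move_arm: Moves the arm, as the interface text tells. Its arguments: {"type":"object","properties":{"series":{"type":"array","items":{"type":"array","items":{"type":"array","items":{"type":"number"}}}}},"required":["series"]}

```bash
mkdir -p pics; cat > h.py <<'E'
import numpy as np, cv2
from workcell import bot
def save(name,fn):
    im,d=bot.camera(name); cv2.imwrite('pics/'+fn,im[:,:,::-1]); return im,d
def cloud(name,d):
    i=bot.camera_info(name); f=240/np.tan(np.radians(i['vfov'])/2)
    v,u=np.mgrid[:480,:640]
    P=np.stack([(u-i['cx'])/f*d,(v-i['cy'])/f*d,d],-1)
    T=np.array(i['cam_to_world']); return P@T[:3,:3].T+T[:3,3]
E
python3 - <<'E'
from h import *
o=bot.get_obs(); print({k:np.round(v,3) for k,v in o.items()}, bot.pinch_z)
for n in('scene','top'):
    im,d=save(n,n+'0.png'); np.save(n+'0.npy',cloud(n,d)); 
    for t in ['tray','crate','spatula','brush','opener','tumbler1','cup','tin']:
        print(n,t,[(np.round(r['at'],3).tolist(),round(r['confidence'],2)) for r in bot.find_in(n,t)])
print(bot.camera_info('wrist'))
print(bot.camera_info('top'))
E
```

```text
{'clock': np.float64(0.0), 'joint_pos': array([-1.313,  0.241,  0.004,  1.335, -0.   ,  1.571]), 'joint_vel': array([ 0.   ,  0.   ,  0.001,  0.   ,  0.001, -0.   ]), 'tau': array([-1.0000e-03, -3.7232e+01,  2.5241e+01,  1.7000e-02, -0.0000e+00,
       -0.0000e+00]), 'eef_pos': array([ 0.127, -0.483,  0.23 ]), 'tool_rot': array([ 0.992,  0.129, -0.   , -0.001]), 'ft_force': array([-0.517,  0.151, -0.015]), 'ft_torque': array([ 0.043, -0.051,  0.   ]), 'grip_width': np.float64(0.085)} 0.0187
scene tray [([0.445, 0.275, 0.01], 0.76)]
scene crate [([0.656, -0.067, 0.005], 0.66), ([0.445, -0.305, 0.015], 0.61), ([0.352, -0.236, 0.005], 0.42)]
scene spatula [([0.355, -0.233, 0.004], 0.79), ([0.511, -0.653, 0.185], 0.57)]
scene brush [([0.448, -0.303, 0.017], 0.91), ([0.47, 0.059, 0.056], 0.46)]
scene opener [([0.548, -0.362, 0.014], 0.59)]
scene tumbler1 [([0.474, -0.146, 0.061], 0.94), ([0.563, -0.198, 0.062], 0.86), ([0.466, -0.027, 0.06], 0.75)]
scene cup [([0.668, 0.15, 0.065], 0.96), ([0.655, -0.064, 0.009], 0.19)]
scene tin [([0.472, 0.06, 0.054], 0.89), ([0.339, 0.059, 0.056], 0.79
[... 794 characters left out ...]
ol_from_camera': array([[ 5.46161960e-04, -9.65717524e-01, -2.59594619e-01,
         6.50841830e-02],
       [ 9.99999678e-01,  6.80030518e-04, -4.25877871e-04,
        -4.43604518e-06],
       [ 5.87809987e-04, -2.59594303e-01,  9.65717584e-01,
        -1.41836899e-01],
       [ 0.00000000e+00,  0.00000000e+00,  0.00000000e+00,
         1.00000000e+00]])}
{'vfov': 54.36461993656106, 'cx': 321.45116287678934, 'cy': 236.06852569391324, 'cam_to_world': array([[ 0.00956613, -0.98254745,  0.18576595,  0.31743322],
       [-0.999938  , -0.00834063,  0.00737737, -0.11545729],
       [-0.00569921, -0.18582501, -0.98256633,  1.14245457],
       [ 0.        ,  0.        ,  0.        ,  1.        ]])}
```

View pics/top0.png

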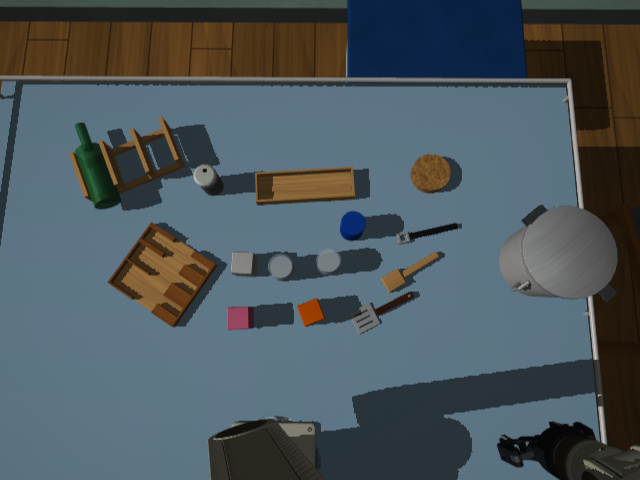

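View pics/scene0.png

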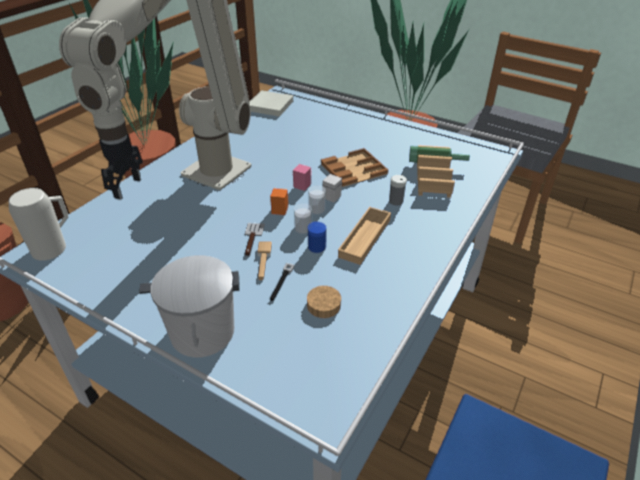

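```bash
python3 - <<'E'
import cv2
im=cv2.imread('pics/top0.png')
cv2.imwrite('pics/crop0.png',cv2.resize(im[100:350,60:480],None,fx=1.9,fy=1.9,interpolation=cv2.INTER_CUBIC))
E
```

```text
(no output)
```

View pics/crop0.png

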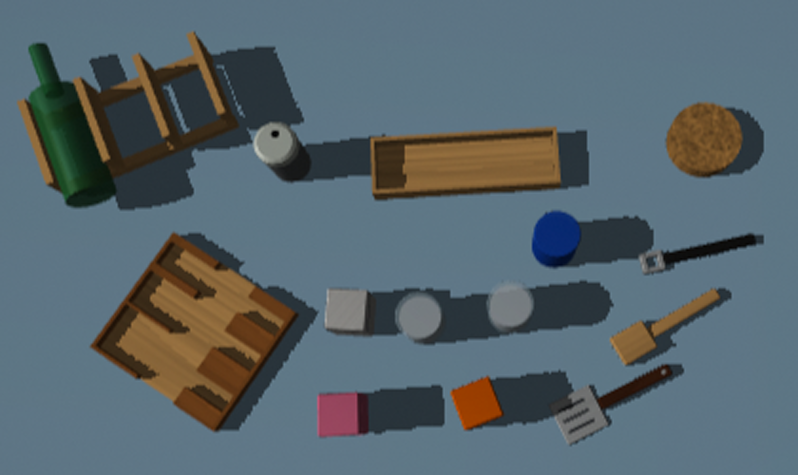

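Call:
move_arm --series '[[[4, 2, 2, 0, 0, 0, 1], [4, 2, 2, 0, 0, 0, 1], [4, 2, 2, 0, 0, 0, 1], [4, 2, 2, 0, 0, 0, 1], [4, 2, 2, 0, 0, 0, 1]]]'

```text
clock: 1.4
eef_pos: [0.3267, -0.381, 0.3309]
tool_rot: [0.993, 0.121, -0.002, -0.003]
ft_force: [1.2, -1.3, -0.4]
grip_width: 0.0855
```

Call:
move_arm --series '[[[4, 2.5, 1, 0, 0, 0, 1], [4, 2.5, 1, 0, 0, 0, 1], [1, 2, 0, 0, 0, 0, 1], [0, 0, 0, 0, 0, 0, 1], [0, 0, 0, 0, 0, 0, 1]]]'

```text
clock: 1.9
eef_pos: [0.426, -0.3058, 0.3547]
tool_rot: [0.992, 0.126, 0.001, -0.0]
ft_force: [0.7, -0.1, 0.4]
grip_width: 0.0852
```

```bash
cat >> h.py <<'E'
from scipy.spatial.transform import Rotation as R
def wrist(fn):
    o=bot.get_obs(); im,d=bot.camera('wrist'); cv2.imwrite('pics/'+fn,im[:,:,::-1])
    i=bot.camera_info('wrist'); f=240/np.tan(np.radians(i['vfov'])/2)
    v,u=np.mgrid[:480,:640]; x=(u-i['cx'])/f; y=(v-i['cy'])/f; th=np.hypot(x,y)+1e-9
    D=np.stack([x/th*np.tan(th),y/th*np.tan(th),np.ones_like(th)],-1)
    P=D*d[...,None]; T=np.array(i['tool_from_camera']); P=P@T[:3,:3].T+T[:3,3]
    Q=R.from_quat(o['tool_rot']).as_matrix()
    W=P@Q.T+o['eef_pos']
    W[d==0]=np.nan
    return im,d,W,o
# orthographic rectified image: world-aligned, up=+x, left=+y ; returns image with mm scale
def ortho(im,W,c,half,s=0.001,z0=-1,z1=1):
    n=int(2*half/s); out=np.zeros((n,n,3),np.uint8); H=np.full((n,n),-1.)
    r=np.round((c[0]+half-W[...,0])/s).astype(float); q=np.round((c[1]+half-W[...,1])/s)
    m=(r>=0)&(r<n)&(q>=0)&(q<n)&(W[...,2]>z0)&(W[...,2]<z1)
    idx=np.argsort(W[...,2][m]); rr=r[m].astype(int)[idx]; qq=q[m].astype(int)[idx]
    out[rr,qq]=im[m][idx]; H[rr,qq]=W[...,2][m][idx]
    return out,H
E
python3 - <<'E'
from h import *
im,d,W,o=wrist('w1.png'); np.savez('w1.npz',im=im,W=W); print(o['eef_pos'],o['tool_rot'])
for t in ['spatula','brush','opener']:
    print(t,[(np.round(r['at'],3).tolist(),round(r['confidence'],2)) for r in bot.find_in('wrist',t)])
E
```

```text
[ 0.4259715  -0.3057592   0.35469269] [ 9.92073617e-01  1.25649530e-01  1.45489726e-03 -1.29141739e-04]
spatula [([0.352, -0.231, 0.006], 0.6)]
brush [([0.435, -0.299, 0.022], 0.95)]
opener []
```

View pics/w1.png

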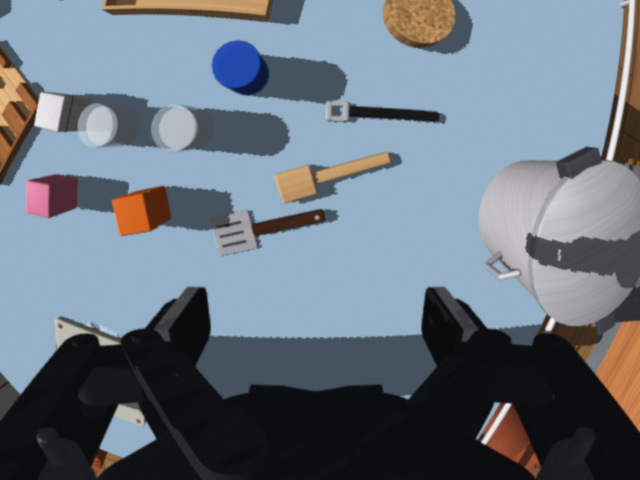

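```bash
cat >> h.py <<'E'
from scipy.optimize import minimize
FP={'spatula':[(-72,28,16),(28,86,56)],'brush':[(-72,32,16),(32,80,40)],'opener':[(-72,50,14),(50,80,26)]}
def sdf(P,rects):
    ds=[]
    for a,b,w in rects:
        q=np.abs(P-[(a+b)/2,0])-[(b-a)/2,w/2]
        ds.append(np.hypot(*np.maximum(q,0).T)+np.minimum(q.max(1),0))
    return np.min(ds,0)
def cells(W,c,r,zlo,zhi=0.04,s=0.0015):
    m=(np.hypot(W[...,0]-c[0],W[...,1]-c[1])<r)&(W[...,2]>zlo)&(W[...,2]<zhi)
    p=W[m][:,:2]; return np.unique(np.round(p/s),axis=0)*s*1000
def fit(W,name,c,r=0.13,zlo=0.003):
    rects=FP[name]; p=cells(W,c,r,zlo); m0=np.array(c)*1000
    # grid of free + model: cost= outside pts + model cells uncovered
    mod=np.concatenate([np.stack(np.meshgrid(np.arange(a+1,b,3),np.arange(-w/2+1,w/2,3)),-1).reshape(-1,2) for a,b,w in rects])
    from scipy.spatial import cKDTree
    t=cKDTree(p)
    def cost(x):
        cs,sn=np.cos(x[2]),np.sin(x[2]); Rm=np.array([[cs,-sn],[sn,cs]])
        q=(p-x[:2])@Rm
        e1=np.minimum(np.maximum(sdf(q,rects),0),10)**2
        e2=np.minimum(t.query(mod@Rm.T+x[:2])[0],10)**2
        return e1.mean()+e2.mean()
    best=None
    for yaw in np.radians(np.arange(0,360,30)):
        x0=[*(p.mean(0)-20*np.array([np.cos(yaw),np.sin(yaw)])*0.5),yaw]
        s=minimize(cost,x0,method='Nelder-Mead',options=dict(initial_simplex=np.array([x0,[x0[0]+10,x0[1],yaw],[x0[0],x0[1]+10,yaw],[x0[0],x0[1],yaw+.3]]),maxiter=400))
        if best is None or s.fun<best.fun: best=s
    return np.array([best.x[0]/1000,best.x[1]/1000,best.x[2]]),best.fun,len(p)
E
python3 - <<'E'
from h import *
z=np.load('w1.npz'); W=z['W']
m=(abs(W[...,0]-.45)<.15)&(abs(W[...,1]+.25)<.1)&(W[...,2]<.05); print('table z',np.percentile(W[...,2][m],[5,25,50,75]))
for n,c in [('spatula',(.352,-.231)),('brush',(.445,-.305)),('opener',(.545,-.36))]:
    x,f,k=fit(W,n,c,.095 if n!='spatula' else .085); print(n,np.round(x[:2],4),np.degrees(x[2]).round(1),f,k)
WT=np.load('top0.npy')
for n,c in [('spatula',(.352,-.231)),('brush',(.445,-.305)),('opener',(.545,-.36))]:
    x,f,k=fit(WT,n,c,.095); print(n,np.round(x[:2],4),np.degrees(x[2]).round(1),f,k)
E
```

```text
table z [-0.00213902 -0.00120023 -0.00049443  0.00047465]
spatula [ 0.3579 -0.2566] 117.6 20.541052802527453 2121
brush [ 0.4518 -0.3274] 120.4 33.93816935299905 2389
opener [ 0.5445 -0.3704] 103.6 34.26207549531995 1480
spatula [ 0.3557 -0.2572] 115.5 51.4444209702602 1804
brush [ 0.4496 -0.3267] 120.4 58.13314405407746 1608
opener [ 0.5433 -0.3706] 102.6 64.3079815745662 1278
```

```bash
cat >> h.py <<'E'
def drawfp(out,c,half,x,rects,col=(255,255,0),s=0.001):
    cs,sn=np.cos(x[2]),np.sin(x[2])
    for a,b,w in rects:
        q=np.array([[a,-w/2],[b,-w/2],[b,w/2],[a,w/2]])/1000@np.array([[cs,sn],[-sn,cs]])+x[:2]
        px=np.stack([(c[1]+half-q[:,1])/s,(c[0]+half-q[:,0])/s],-1).round().astype(np.int32)
        cv2.polylines(out,[px],True,col,1)
E
python3 - <<'E'
from h import *
z=np.load('w1.npz'); W=z['W'];im=z['im']
c=(.45,-.3);h=.15; o,H=ortho(im,W,c,h)
hm=cv2.applyColorMap(np.clip((H+0.005)*6000,0,255).astype(np.uint8),cv2.COLORMAP_JET)
for X,n in [((.3579,-.2566,117.6),'spatula'),((.4518,-.3274,120.4),'brush'),((.5445,-.3704,103.6),'opener')]:
    x=(X[0],X[1],np.radians(X[2])); drawfp(o,c,h,x,FP[n]); drawfp(hm,c,h,x,FP[n],(255,255,255))
cv2.imwrite('pics/o1.png',cv2.resize(np.hstack([o[...,::-1],hm]),None,fx=1.33,fy=1.33))
E
```

```text
(no output)
```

View pics/o1.png

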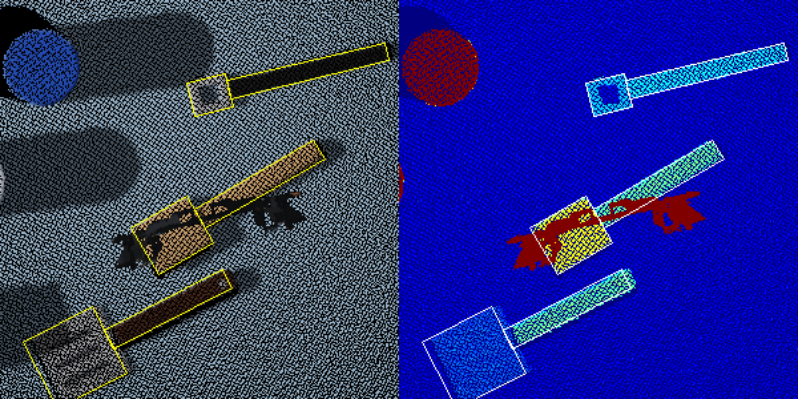

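```bash
python3 - <<'E'
from h import *
z=np.load('w1.npz'); W=z['W']
for n,c,r in [('spatula',(.358,-.25),.1),('spatula',(.358,-.25),.11),('brush',(.448,-.32),.095),('opener',(.5445,-.365),.11)]:
    x,f,k=fit(W,n,c,r); print(n,np.round(x[:2],4),np.degrees(x[2]).round(1),f,k)
E
```

```text
spatula [ 0.3594 -0.2613] 116.8 32.56334847669179 2770
spatula [ 0.3594 -0.2613] 116.8 34.515608616853115 2852
brush [ 0.4518 -0.3274] 120.4 34.747770242142145 2420
opener [ 0.5445 -0.3704] 103.6 44.288108768127124 1741
```

```bash
cat >> h.py <<'E'
def yaw():
    m=R.from_quat(bot.get_obs()['tool_rot']).as_matrix(); return np.degrees(np.arctan2(m[1,0],m[0,0]))
E
python3 - <<'E'
from h import *
o=bot.get_obs(); print(np.degrees(o['joint_pos']).round(1),yaw())
T=np.load('top0.npy')
def rect(c,r,lo,hi):
    m=(np.hypot(T[...,0]-c[0],T[...,1]-c[1])<r)&(T[...,2]>lo)&(T[...,2]<hi)
    p=(T[m][:,:2]*1000).astype(np.float32); return cv2.minAreaRect(p),len(p)
print('tray',rect((.435,.28),.15,.013,.03)); print('crate',rect((.66,-.062),.135,.022,.045))
for n,c in [('t1',(.455,-.119)),('t2',(.448,-.018)),('cup',(.657,.16)),('tin',(.455,.072))]:
    m=(np.hypot(T[...,0]-c[0],T[...,1]-c[1])<.05)&(T[...,2]>.06); p=(T[m]*1000).astype(np.float32); print(n,cv2.minEnclosingCircle(p[:,:2]),cv2.minAreaRect(p[:,:2]),np.median(p[:,2]))
E
```

```text
[-3.590e+01  1.580e+01  2.110e+01  9.520e+01  1.000e-01  1.298e+02] 14.246338573759088
tray (((434.2130126953125, 278.71673583984375), (196.7755126953125, 177.62181091308594), 57.77669906616211), 1980)
crate (((656.7763061523438, -63.5023193359375), (78.61670684814453, 244.3546600341797), 3.968829870223999), 758)Traceback (most recent call last):
  File "<stdin>", line 9, in <module>
cv2.error: OpenCV(4.12.0) /io/opencv/modules/imgproc/src/shapedescr.cpp:201: error: (-215:Assertion failed) count >= 0 && (depth == CV_32F || depth == CV_32S) in function 'minEnclosingCircle'
```

Call:
move_arm --series '[[[-0.7, 0.5, -2, 0, 0, 8.5, 0.35], [-0.7, 0.5, -2, 0, 0, 8.5, 0.35], [-0.7, 0.5, -2, 0, 0, 8.5, 0.35], [-0.7, 0.5, -2, 0, 0, 8.5, 0.35], [-0.7, 0.5, -2, 0, 0, 8.5, 0.35]]]'

```text
clock: 2.6
eef_pos: [0.3861, -0.2874, 0.2539]
tool_rot: [0.877, 0.48, 0.004, 0.002]
ft_force: [0.4, -0.7, -0.2]
grip_width: 0.0298
```

Call:
move_arm --series '[[[-0.7, 0.5, -2, 0, 0, 8.5, 0.35], [-0.7, 0.5, -2, 0, 0, 8.5, 0.35], [-0.7, 0.4, -2, 0, 0, 8.5, 0.35], [-0.7, 0.4, -2, 0, 0, 8.5, 0.35], [-0.7, 0.4, -2, 0, 0, 8.5, 0.35]]]'

```text
clock: 3.1
eef_pos: [0.3446, -0.2688, 0.1501]
tool_rot: [0.641, 0.768, 0.004, 0.001]
ft_force: [-0.1, 1.3, -0.5]
grip_width: 0.0299
```

```bash
cat >> h.py <<'E'
def to(x,y,z,yw):
    o=bot.get_obs(); e=o['eef_pos']; m=R.from_quat(o['tool_rot']).as_matrix()
    print('t',o['clock'],'pos',e.round(4),'yaw',round(yaw(),2),'tilt vec',m[:,2].round(3),'w',o['grip_width'])
    print('move cm',((np.array([x,y,z])-e)*100).round(2)); 
    Rt=R.from_euler('z',yw,degrees=True)*R.from_euler('x',180,degrees=True)
    print('rotvec deg',np.degrees((Rt*R.from_quat(o['tool_rot']).inv()).as_rotvec()).round(2))
E
python3 -c "
from h import *
to(.3594,-.2613,.10,116.8)"
```

```text
t 3.1 pos [ 0.3446 -0.2688  0.1501] yaw 100.31 tilt vec [ 0.006  0.005 -1.   ] w 0.029857017350893106
move cm [ 1.48  0.75 -5.01]
rotvec deg [-0.34  0.31 16.49]
```

Call:
move_arm --series '[[[0.7, 0.4, -2.5, -0.2, 0.2, 8.2, 0.35], [0.7, 0.3, -2.5, -0.1, 0.1, 8.2, 0.35], [0, 0, 0, 0, 0, 0, 0.35], [0, 0, 0, 0, 0, 0, 0.35], [0, 0, 0, 0, 0, 0, 0.35]]]'

```text
clock: 3.6
eef_pos: [0.3525, -0.2638, 0.0977]
tool_rot: [0.526, 0.85, -0.0, -0.002]
ft_force: [-0.7, 0.8, -0.9]
grip_width: 0.03
```

```bash
python3 - <<'E'
from h import *
to(.3594,-.2613,.10,116.8)
im,d,W,o=wrist('w2.png')
x,f,k=fit(W,'spatula',(.358,-.255),.1); print(np.round(x[:2],4),np.degrees(x[2]).round(1),f,k)
c=(.36,-.25);h=.1; oo,H=ortho(im,W,c,h,.0005,z1=.05)
drawfp(oo,c,h,x,FP['spatula'],s=.0005); cv2.imwrite('pics/o2.png',oo[...,::-1])
np.savez('w2.npz',im=im,W=W)
E
```

```text
t 3.6 pos [ 0.3525 -0.2638  0.0977] yaw 116.49 tilt vec [-0.004  0.002 -1.   ] w 0.030009043485250422
move cm [0.69 0.25 0.23]
rotvec deg [-0.13 -0.25  0.31]
[ 0.359  -0.2611] 116.8 17.42282534214868 2652
```

View pics/o2.png

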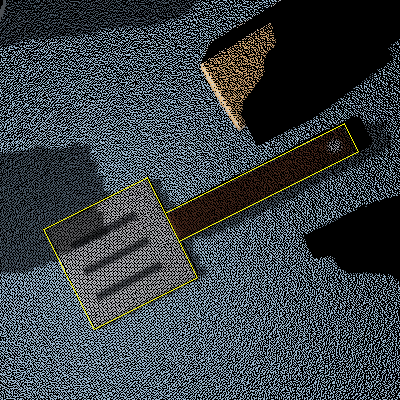

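View pics/w2.png

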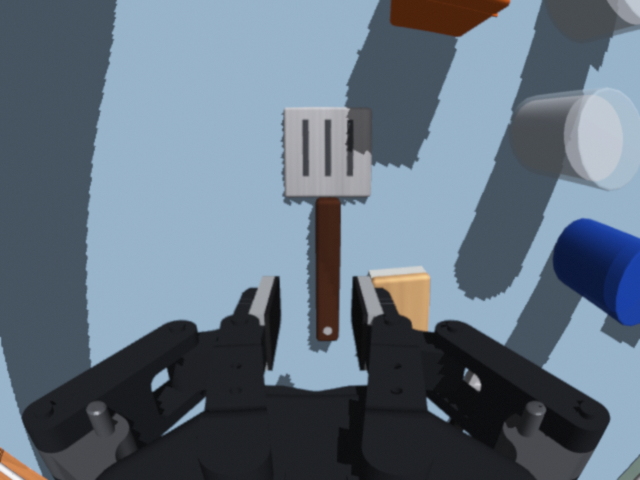

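Call:
move_arm --series '[[[0.7, 0.3, -1.5, 0, 0, 0.3, 0.35], [0, 0, -3, 0, 0, 0, 0.35], [0, 0, -2.5, 0, 0, 0, 0.35], [0, 0, 0, 0, 0, 0, 0.35], [0, 0, 0, 0, 0, 0, 0.35]]]'

```text
clock: 4.15
eef_pos: [0.3648, -0.2665, 0.0339]
tool_rot: [0.527, 0.85, -0.001, 0.006]
ft_force: [0.2, 0.4, 0.8]
grip_width: 0.0303
```

```bash
python3 -c "
from h import *
to(.359,-.2611,.003,116.8)"
```

```text
t 4.15 pos [ 0.3648 -0.2665  0.0339] yaw 116.32 tilt vec [ 0.01  -0.008 -1.   ] w 0.030251399322796194
move cm [-0.58  0.54 -3.09]
rotvec deg [0.48 0.56 0.47]
```

Call:
move_arm --series '[[[-0.5, 0.5, 0, 0.4, 0.5, 0.4, 0.35], [0, 0, -1.5, 0, 0, 0, 0.35], [0, 0, 0, 0, 0, 0, 0.35], [0, 0, 0, 0, 0, 0, 0.35], [0, 0, 0, 0, 0, 0, 0.35]]]'

```text
clock: 4.65
eef_pos: [0.3628, -0.2638, 0.0255]
tool_rot: [0.525, 0.851, -0.001, 0.005]
ft_force: [-0.5, 0.2, 0.6]
grip_width: 0.0303
```

```bash
python3 -c "
from h import *
to(.359,-.2611,.003,116.8)
to(.359,-.2611,.003,116.8)"
```

```text
t 4.65 pos [ 0.3628 -0.2638  0.0255] yaw 116.68 tilt vec [ 0.008 -0.007 -1.   ] w 0.03027151043137661
move cm [-0.38  0.27 -2.25]
rotvec deg [0.38 0.48 0.12]
t 4.65 pos [ 0.3628 -0.2638  0.0255] yaw 116.68 tilt vec [ 0.008 -0.007 -1.   ] w 0.03027151043137661
move cm [-0.38  0.27 -2.25]
rotvec deg [0.38 0.48 0.12]
```

Call:
move_arm --series '[[[-0.3, 0.2, -1, 0.4, 0.5, 0.1, 0.35], [-0.2, 0.1, -1, 0, 0, 0, 0.35], [0, 0, -0.3, 0, 0, 0, 0.35], [0, 0, 0, 0, 0, 0, 0.35], [0, 0, 0, 0, 0, 0, 0.35]]]'

```text
clock: 5.15
eef_pos: [0.3576, -0.2608, 0.0015]
tool_rot: [0.524, 0.852, 0.0, -0.0]
ft_force: [0.2, 0.3, -0.7]
grip_width: 0.0302
```

```bash
python3 -c "
from h import *
to(.359,-.2611,.003,116.8)"
```

```text
t 5.15 pos [ 0.3576 -0.2608  0.0015] yaw 116.79 tilt vec [-0.  0. -1.] w 0.030195246501961728
move cm [ 0.14 -0.03  0.15]
rotvec deg [-0.03 -0.02  0.01]
```

Good; close.

Call:
move_arm --series '[[[0.1, 0, 0.2, 0, 0, 0, 0], [0, 0, 0, 0, 0, 0, 0], [0, 0, 0, 0, 0, 0, 0], [0, 0, 0, 0, 0, 0, 0], [0, 0, 0, 0, 0, 0, 0]]]'

```text
clock: 5.65
eef_pos: [0.3587, -0.2607, 0.0036]
tool_rot: [0.524, 0.852, 0.0, -0.0]
ft_force: [0.8, -0.0, -1.2]
grip_width: 0.0139
```

Call:
move_arm --series '[[[0, 0, 1, 0, 0, 0, 0], [0, 0, 3, 0, 0, 0, 0], [0, 0, 4, 0, 0, 0, 0], [0, 0, 4, 0, 0, 0, 0], [0, 0, 3, 0, 0, 0, 0]]]'

```text
clock: 6.15
eef_pos: [0.3535, -0.2569, 0.1561]
tool_rot: [0.524, 0.852, 0.001, -0.007]
ft_force: [2.0, 0.2, -1.7]
grip_width: 0.014
```

```bash
python3 - <<'E'
from h import *
to(.43,.2,.25,57.8)
im,d,W,o=wrist('w3.png')
E
```

```text
t 6.15 pos [ 0.3535 -0.2569  0.1561] yaw 116.79 tilt vec [-0.011  0.008 -1.   ] w 0.01398098668907351
move cm [ 7.65 45.69  9.39]
rotvec deg [ -0.76  -0.33 -58.99]
```

View pics/w3.png

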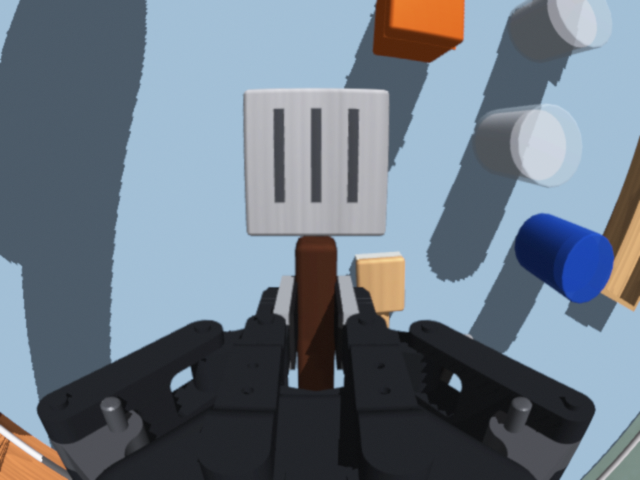

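Call:
move_arm --series '[[[0.5, 4, 1.5, -0.5, 0, -6, 0], [0.5, 4, 1.5, 0, 0, -6, 0], [0.5, 4, 1, 0, 0, -6, 0], [0.5, 4, 1, 0, 0, -6, 0], [0.5, 4, 0.5, 0, 0, -6, 0]]]'

```text
clock: 6.7
eef_pos: [0.3817, -0.0578, 0.2232]
tool_rot: [0.738, 0.675, -0.002, 0.004]
ft_force: [1.1, 0.5, -1.3]
grip_width: 0.0144
```

Call:
move_arm --series '[[[0.5, 4, 0, 0, 0, -6, 0], [0.5, 4, 0, 0, 0, -6, 0], [0.5, 4, 0, 0, 0, -6, 0], [0.5, 4, 0, 0, 0, -6, 0], [0.5, 4, 0, 0, 0, -5, 0]]]'

```text
clock: 7.2
eef_pos: [0.4058, 0.1503, 0.2276]
tool_rot: [0.889, 0.458, -0.0, 0.006]
ft_force: [0.4, -0.1, -1.7]
grip_width: 0.0143
```

```bash
python3 - <<'E'
from h import *
to(.405,.237,.22,57.8)
E
```

```text
t 7.2 pos [0.4058 0.1503 0.2276] yaw 54.57 tilt vec [ 0.005 -0.011 -1.   ] w 0.014303395982302137
move cm [-0.08  8.67 -0.76]
rotvec deg [0.65 0.31 3.23]
```

Call:
move_arm --series '[[[0, 3.5, 0, 0.6, 0.3, 2, 0], [0, 3.5, 0, 0, 0, 1, 0], [0, 1, 0, 0, 0, 0, 0], [0, 0, 0, 0, 0, 0, 0], [0, 0, 0, 0, 0, 0, 0]]]'

```text
clock: 7.7
eef_pos: [0.4042, 0.2375, 0.2286]
tool_rot: [0.874, 0.485, 0.0, 0.0]
ft_force: [-0.0, -0.1, -1.0]
grip_width: 0.0142
```

```bash
python3 - <<'E'
from h import *
to(.405,.237,.22,57.8)
im,d,W,o=wrist('w4.png'); np.savez('w4.npz',im=im,W=W,d=d)
c=(.43,.28);h=.15; oo,H=ortho(im,W,c,h,z1=.1)
hm=cv2.applyColorMap(np.clip((H+0.005)*6000,0,255).astype(np.uint8),cv2.COLORMAP_JET)
cv2.imwrite('pics/o4.png',cv2.resize(np.hstack([oo[...,::-1],hm]),None,fx=1.33,fy=1.33))
E
```

```text
t 7.7 pos [0.4042 0.2375 0.2286] yaw 58.06 tilt vec [ 0.001 -0.    -1.   ] w 0.014212484094666892
move cm [ 0.08 -0.05 -0.86]
rotvec deg [ 0.01  0.03 -0.26]
```

View pics/o4.png

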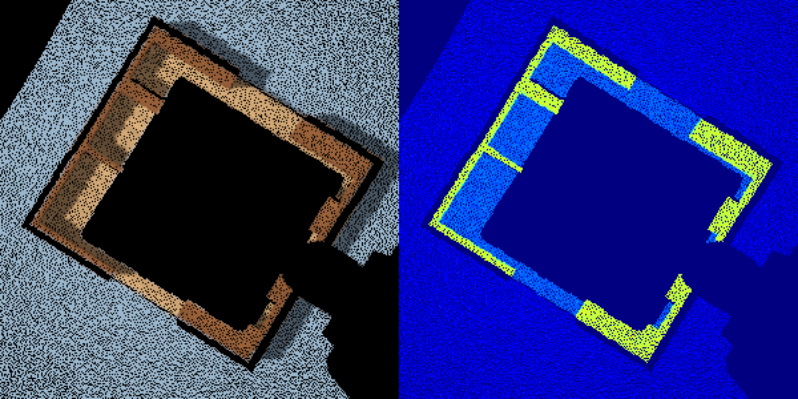

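View pics/w4.png

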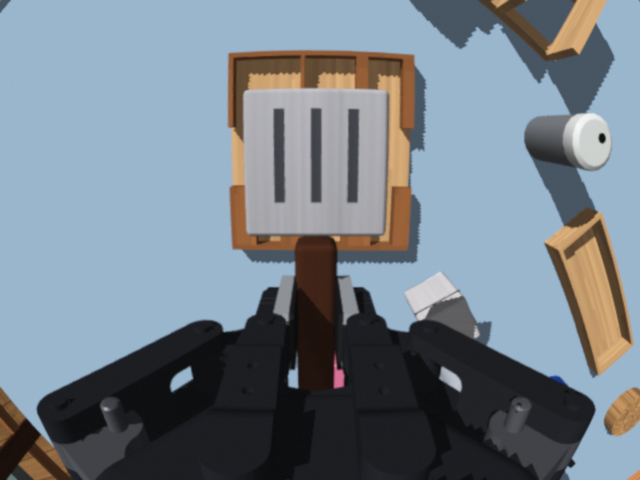

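```bash
cat >> h.py <<'E'
def rectfit(p,L,Wd,x0):
    # points p (m, Nx2) on a rim; fit outer rectangle L x Wd robustly: minimise outside + hull edge mismatch
    h=cv2.convexHull((p*1000).astype(np.float32))[:,0]
    return cv2.minAreaRect(h)
def held(d_W,o,name,z1=.03):
    pass
E
python3 - <<'E'
from h import *
z=np.load('w4.npz'); W=z['W']
m=(np.hypot(W[...,0]-.435,W[...,1]-.28)<.15)&(W[...,2]>.013)&(W[...,2]<.03)
p=(W[m][:,:2]*1000).astype(np.float32); print(cv2.minAreaRect(p),np.median(W[...,2][m]))
# robust: rotate by 57.8 candidates, percentile edges
for a in np.arange(56.5,59.6,.25):
    r=np.radians(a); u=p@[np.cos(r),np.sin(r)]; v=p@[-np.sin(r),np.cos(r)]
    e=[np.percentile(u,.3),np.percentile(u,99.7),np.percentile(v,.3),np.percentile(v,99.7)]
    print(a,np.round([e[1]-e[0],e[3]-e[2]],1), ((e[0]+e[1])/2*np.array([np.cos(r),np.sin(r)])+(e[2]+e[3])/2*np.array([-np.sin(r),np.cos(r)])).round(1))
# spatula in tool frame
o=bot.get_obs(); Q=R.from_quat(o['tool_rot']).as_matrix(); P=(W-o['eef_pos'])@Q
m=(P[...,2]<.03)&(P[...,2]>-.03)&(abs(P[...,1])<.05)&(P[...,0]>0)&(P[...,0]<.12)
q=P[m]; b=q[(abs(q[:,1])>.012)&(q[:,0]>.02)]
print('blade',b.min(0),b.max(0),np.percentile(b,[1,50,99],axis=0).round(4))
hh=q[(q[:,0]<.025)&(q[:,0]>.012)&(abs(q[:,1])<.012)]; print('handle',np.percentile(hh,[2,50,98],axis=0).round(4))
print(cv2.minAreaRect((q[q[:,0]>.03][:,:2]*1000).astype(np.float32)))
E
```

```text
((435.0864562988281, 278.794189453125), (194.89381408691406, 177.87286376953125), 57.71732711791992) 0.019132923898499812
56.5 [196.4 179.5] [435.1 278.8]
56.75 [195.8 178.8] [435.1 278.8]
57.0 [195.2 178.1] [435.1 278.8]
57.25 [194.6 177.5] [435.1 278.8]
57.5 [194.2 177.1] [435.1 278.8]
57.75 [194.2 177.2] [435.1 278.8]
58.0 [194.6 177.5] [435.  278.8]
58.25 [195.1 178. ] [435.  278.8]
58.5 [195.6 178.6] [435.  278.7]
58.75 [196.2 179.1] [435.  278.7]
59.0 [196.7 179.8] [435.  278.7]
59.25 [197.3 180.4] [434.9 278.7]
59.5 [197.8 181. ] [434.9 278.7]
blade [ 0.0261856  -0.02872561 -0.00338632] [0.08410334 0.02764237 0.00245704] [[ 0.0274 -0.028  -0.0023]
 [ 0.056  -0.0125 -0.0007]
 [ 0.0833  0.0269  0.0012]]
handle [[ 0.0122 -0.008  -0.0128]
 [ 0.0189 -0.0004 -0.0114]
 [ 0.0248  0.0073 -0.0083]]
((57.041194915771484, -0.5472145080566406), (54.10594177246094, 56.36177062988281), 0.026510272175073624)
```

Call:
move_arm --series '[[[-0.5, 3.5, -2, 0, 0, -0.4, 0], [-0.5, 3.5, -3, 0, 0, 0, 0], [0, 0.5, -4, 0, 0, 0, 0], [0, 0, -3, 0, 0, 0, 0], [0, 0, 0, 0, 0, 0, 0]]]'

```text
clock: 8.25
eef_pos: [0.3971, 0.3079, 0.1086]
tool_rot: [0.879, 0.476, 0.004, 0.001]
ft_force: [-0.7, -0.8, -1.1]
grip_width: 0.0141
```

```bash
python3 - <<'E'
from h import *
to(.3937,.3087,.06,57.6)
E
```

```text
t 8.25 pos [0.3971 0.3079 0.1086] yaw 56.84 tilt vec [ 0.007  0.002 -1.   ] w 0.014103044018242191
move cm [-0.34  0.08 -4.86]
rotvec deg [-0.12  0.43  0.76]
```

Call:
move_arm --series '[[[-0.3, 0.1, -2.5, 0, 0.4, 0.7, 0], [0, 0, -2, 0, 0, 0, 0], [0, 0, 0, 0, 0, 0, 0], [0, 0, 0, 0, 0, 0, 0], [0, 0, 0, 0, 0, 0, 0]]]'

```text
clock: 8.75
eef_pos: [0.399, 0.3061, 0.07]
tool_rot: [0.879, 0.478, 0.004, -0.001]
ft_force: [0.3, 0.8, -1.8]
grip_width: 0.0147
```

```bash
python3 - <<'E'
from h import *
to(.3937,.3087,.03,57.6)
E
```

```text
t 8.75 pos [0.399  0.3061 0.07  ] yaw 57.06 tilt vec [ 0.007  0.006 -1.   ] w 0.014671975316140458
move cm [-0.53  0.26 -4.  ]
rotvec deg [-0.33  0.39  0.54]
```

Call:
move_arm --series '[[[-0.5, 0.2, -2, -0.3, 0.4, 0.5, 0], [-0.2, 0.1, -1.5, 0, 0, 0, 0], [-0.1, 0, 0, 0, 0, 0, 0], [0, 0, 0, 0, 0, 0, 0], [0, 0, 0, 0, 0, 0, 0]]]'

```text
clock: 9.25
eef_pos: [0.3969, 0.3122, 0.0432]
tool_rot: [0.877, 0.481, 0.008, -0.001]
ft_force: [-0.3, -0.5, -1.7]
grip_width: 0.0143
```

```bash
python3 - <<'E'
from h import *
to(.3937,.3087,.03,57.6)
E
```

```text
t 9.25 pos [0.3969 0.3122 0.0432] yaw 57.44 tilt vec [ 0.012  0.01  -1.   ] w 0.01430547545639891
move cm [-0.32 -0.35 -1.32]
rotvec deg [-0.56  0.7   0.16]
```

Call:
move_arm --series '[[[-0.3, -0.3, -0.5, -0.5, 0.7, 0.1, 0], [0, 0, -0.3, -0.2, 0.2, 0, 0], [0, 0, 0, 0, 0, 0, 0], [0, 0, 0, 0, 0, 0, 0], [0, 0, 0, 0, 0, 0, 0]]]'

```text
clock: 9.75
eef_pos: [0.3953, 0.3098, 0.0369]
tool_rot: [0.877, 0.481, -0.001, 0.0]
ft_force: [-0.1, -0.1, -0.4]
grip_width: 0.014
```

```bash
python3 - <<'E'
from h import *
to(.3937,.3087,.03,57.6)
E
```

```text
t 9.75 pos [0.3953 0.3098 0.0369] yaw 57.53 tilt vec [-0.002 -0.001 -1.   ] w 0.014041784002328576
move cm [-0.16 -0.11 -0.69]
rotvec deg [ 0.06 -0.09  0.07]
```

Call:
move_arm --series '[[[-0.15, -0.1, -0.5, 0, 0, 0, 0], [-0.1, 0, -0.5, 0, 0, 0, 0], [-0.1, 0, -0.4, 0, 0, 0, 0], [0, 0, 0, 0, 0, 0, 0], [0, 0, 0, 0, 0, 0, 0]]]'

```text
clock: 10.25
eef_pos: [0.3909, 0.3084, 0.0211]
tool_rot: [0.877, 0.481, -0.002, 0.0]
ft_force: [-0.1, 0.4, -0.9]
grip_width: 0.0139
```

```bash
python3 - <<'E'
from h import *
to(.3937,.3087,.010,57.6)
im,d,W,o=wrist('w5.png'); 
E
```

```text
t 10.25 pos [0.3909 0.3084 0.0211] yaw 57.54 tilt vec [-0.003 -0.002 -1.   ] w 0.013855594134296972
move cm [ 0.28  0.03 -1.11]
rotvec deg [ 0.1  -0.14  0.06]
```

View pics/w5.png

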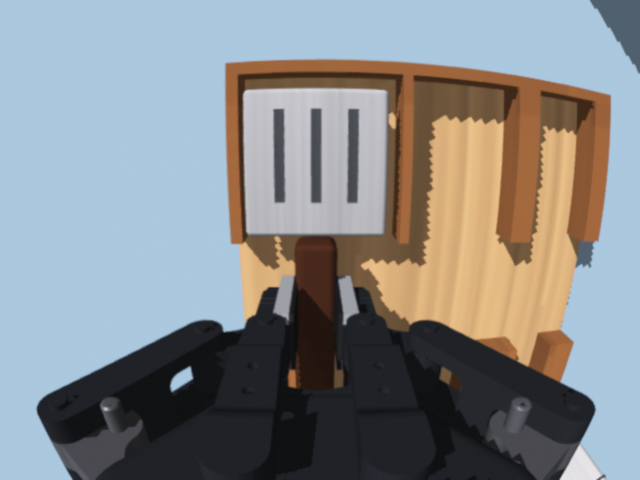

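Call:
move_arm --series '[[[0.25, 0, 0, 0, 0, 0, 0], [0.1, 0, -0.3, 0, 0, 0, 0], [0, 0, -0.4, 0, 0, 0, 0], [0, 0, 0, 0, 0, 0, 0], [0, 0, 0, 0, 0, 0, 0]]]'

```text
clock: 10.8
eef_pos: [0.3953, 0.3087, 0.0139]
tool_rot: [0.877, 0.481, -0.001, 0.0]
ft_force: [-0.5, 0.4, -1.7]
grip_width: 0.0142
```

```bash
python3 - <<'E'
from h import *
to(.3937,.3087,.010,57.6)
print(bot.get_obs()['ft_force'])
E
```

```text
t 10.8 pos [0.3953 0.3087 0.0139] yaw 57.53 tilt vec [-0.002 -0.001 -1.   ] w 0.014202748432891847
move cm [-0.16  0.   -0.39]
rotvec deg [ 0.07 -0.1   0.07]
[-0.52541625  0.35732052 -1.68122739]
```

Call:
move_arm --series '[[[-0.15, 0, -0.3, 0, 0, 0, 0], [0, 0, -0.1, 0, 0, 0, 0], [0, 0, 0, 0, 0, 0, 0], [0, 0, 0, 0, 0, 0, 0.35], [0, 0, 0, 0, 0, 0, 0.35]]]'

```text
clock: 11.3
eef_pos: [0.3938, 0.3089, 0.0099]
tool_rot: [0.877, 0.481, -0.001, 0.0]
ft_force: [-0.0, -0.2, -0.4]
grip_width: 0.0304
```

Call:
move_arm --series '[[[0, 0, 0, 0, 0, 0, 0.35], [0, 0, 0, 0, 0, 0, 0.35], [0, 0, 1, 0, 0, 0, 0.35], [0, 0, 3, 0, 0, 0, 0.35], [0, 0, 4, 0, 0, 0, 0.35]]]'

```text
clock: 11.8
eef_pos: [0.3902, 0.3061, 0.0884]
tool_rot: [0.877, 0.481, -0.006, 0.001]
ft_force: [1.0, 0.6, 0.2]
grip_width: 0.0297
```

Call:
move_arm --series '[[[0, 0, 4, 0, 0, 0, 0.35], [0, -1, 4, 0, 0, 0, 0.35], [0, -1, 3, 0, 0, 0, 0.35], [0, 0, 0, 0, 0, 0, 0.35], [0, 0, 0, 0, 0, 0, 0.35]]]'

```text
clock: 12.3
eef_pos: [0.3924, 0.2873, 0.2128]
tool_rot: [0.876, 0.481, 0.001, -0.0]
ft_force: [0.2, -0.2, -0.3]
grip_width: 0.0298
```

```bash
python3 - <<'E'
from h import *
im,d,W,o=wrist('w6.png'); np.savez('w6.npz',im=im,W=W)
to(.45,-.3,.35,20)
E
```

```text
t 12.35 pos [0.3926 0.2875 0.2128] yaw 57.57 tilt vec [ 0.003  0.002 -1.   ] w 0.029450567266062946
move cm [  5.74 -58.75  13.72]
rotvec deg [ -0.04   0.19 -37.57]
```

View pics/w6.png

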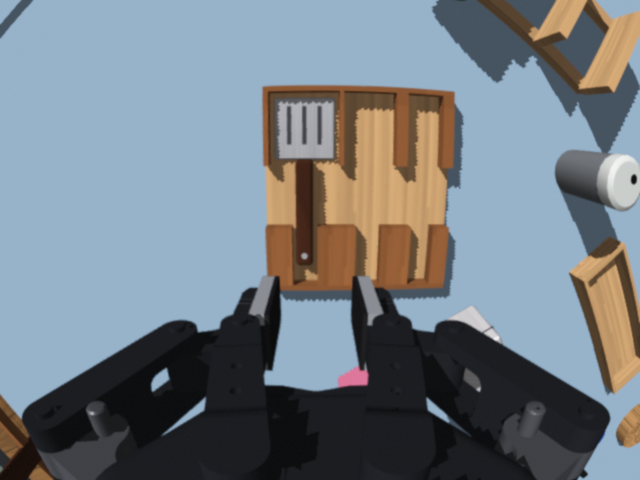

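Call:
move_arm --series '[[[0.4, -4.8, 0, 0, 0, 5, 0.4], [0.4, -4.8, 0, 0, 0, 5, 0.4], [0.4, -4.8, 0, 0, 0, 5, 0.4], [0.4, -4.8, 0, 0, 0, 5, 0.4], [0.4, -4.8, 0, 0, 0, 5, 0.4]]]'

```text
clock: 12.85
eef_pos: [0.409, 0.0462, 0.2066]
tool_rot: [0.74, 0.672, -0.002, -0.003]
ft_force: [1.0, -0.5, -0.1]
grip_width: 0.0341
```

Call:
move_arm --series '[[[0.4, -4.8, 0, 0, 0, 5, 0.4], [0.4, -4.8, 0, 0, 0, 5, 0.4], [0.4, -4.8, 0, 0, 0, 5, 0.4], [0.4, -4.8, 0, 0, 0, 5, 0.4], [0.4, -4.8, 0, 0, 0, 5, 0.4]]]'

```text
clock: 13.35
eef_pos: [0.4241, -0.2017, 0.1999]
tool_rot: [0.569, 0.823, -0.005, -0.007]
ft_force: [1.1, 0.2, 0.3]
grip_width: 0.0343
```

```bash
python3 - <<'E'
from h import *
to(.46,-.345,.17,120.4)
E
```

```text
t 13.35 pos [ 0.4241 -0.2017  0.1999] yaw 110.69 tilt vec [-0.018 -0.001 -1.   ] w 0.034260942497248655
move cm [  3.59 -14.33  -2.99]
rotvec deg [ 0.13 -1.04  9.7 ]
```

Call:
move_arm --series '[[[0.8, -4.5, -0.7, 0, -1, 4.5, 0.4], [0.8, -4.5, -0.7, 0, 0, 3.5, 0.4], [0.8, -3, -0.7, 0, 0, 1, 0.4], [0.5, -1, 0, 0, 0, 0, 0.4], [0, 0, 0, 0, 0, 0, 0.4]]]'

```text
clock: 13.85
eef_pos: [0.4496, -0.3411, 0.1684]
tool_rot: [0.502, 0.865, -0.0, -0.006]
ft_force: [0.5, 0.4, 0.1]
grip_width: 0.0348
```

```bash
cat >> h.py <<'E'
def look(name,c,fn,r=.1,half=.1):
    im,d,W,o=wrist('w'+fn); x,f,k=fit(W,name,c,r); print(name,np.round(x[:2],4),np.degrees(x[2]).round(1),round(f,1),k)
    oo,H=ortho(im,W,c,half,half/200,z1=.06); drawfp(oo,c,half,x,FP[name],s=half/200); cv2.imwrite('pics/o'+fn,oo[...,::-1])
    np.savez('last.npz',im=im,W=W); return x
E
python3 - <<'E'
from h import *
to(.4518,-.3274,.1,120.4)
look('brush',(.448,-.322),'7.png')
E
```

```text
t 13.85 pos [ 0.4496 -0.3411  0.1684] yaw 119.68 tilt vec [-0.011  0.006 -1.   ] w 0.03479314892361833
move cm [ 0.22  1.37 -6.84]
rotvec deg [-0.33 -0.64  0.72]
brush [ 0.4518 -0.3275] 120.4 24.7 2236
```

View pics/o7.png

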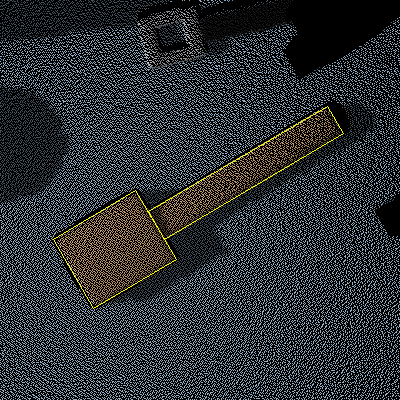

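View pics/w7.png

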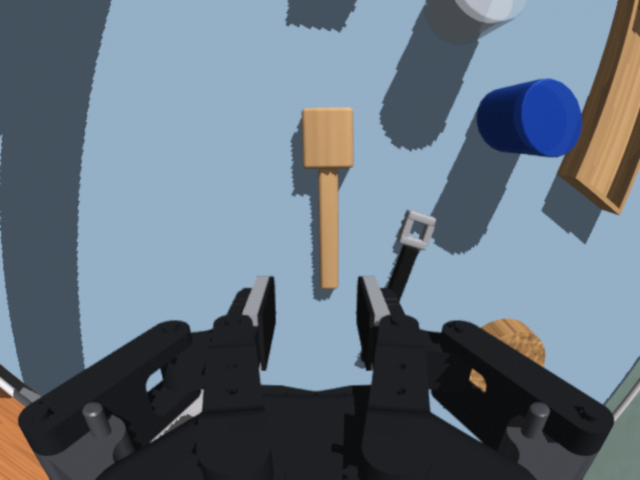

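Call:
move_arm --series '[[[0.1, 0.7, -3, -0.3, -0.6, 0.7, 0.35], [0.1, 0.7, -3, 0, 0, 0, 0.35], [0, 0, -3, 0, 0, 0, 0.35], [0, 0, -2, 0, 0, 0, 0.35], [0, 0, 0, 0, 0, 0, 0.35]]]'

```text
clock: 14.4
eef_pos: [0.4489, -0.3181, 0.0536]
tool_rot: [0.494, 0.869, 0.001, -0.003]
ft_force: [-1.0, 0.1, 0.1]
grip_width: 0.0303
```

```bash
python3 - <<'E'
from h import *
to(.4518,-.3275,.003,120.4)
E
```

```text
t 14.4 pos [ 0.4489 -0.3181  0.0536] yaw 120.79 tilt vec [-0.005  0.005 -1.   ] w 0.03033972953049342
move cm [ 0.29 -0.94 -5.06]
rotvec deg [-0.3  -0.29 -0.39]
```

Call:
move_arm --series '[[[0.3, -0.7, -1.5, -0.3, -0.3, -0.4, 0.35], [0.1, -0.2, -1.5, 0, 0, 0, 0.35], [0, 0, -0.5, 0, 0, 0, 0.35], [0, 0, 0, 0, 0, 0, 0.35], [0, 0, 0, 0, 0, 0, 0.35]]]'

```text
clock: 14.9
eef_pos: [0.4543, -0.3236, 0.0218]
tool_rot: [0.495, 0.869, 0.0, 0.001]
ft_force: [-0.1, -0.1, 0.4]
grip_width: 0.0299
```

```bash
python3 - <<'E'
from h import *
to(.4518,-.3275,.003,120.4)
E
```

```text
t 14.9 pos [ 0.4543 -0.3236  0.0218] yaw 120.69 tilt vec [ 0.002 -0.001 -1.   ] w 0.029885484439315622
move cm [-0.25 -0.39 -1.88]
rotvec deg [ 0.03  0.11 -0.29]
```

Call:
move_arm --series '[[[-0.2, -0.3, -0.8, 0, 0, -0.3, 0.35], [0, -0.1, -0.8, 0, 0, 0, 0.35], [0, 0, -0.2, 0, 0, 0, 0.35], [0, 0, 0, 0, 0, 0, 0.35], [0, 0, 0, 0, 0, 0, 0.35]]]'

```text
clock: 15.4
eef_pos: [0.4532, -0.3287, 0.0048]
tool_rot: [0.497, 0.868, 0.0, 0.003]
ft_force: [-0.8, 0.3, -0.9]
grip_width: 0.03
```

```bash
python3 - <<'E'
from h import *
to(.4518,-.3275,.003,120.4)
E
```

```text
t 15.4 pos [ 0.4532 -0.3287  0.0048] yaw 120.36 tilt vec [ 0.005 -0.003 -1.   ] w 0.029951858312470932
move cm [-0.14  0.12 -0.18]
rotvec deg [0.16 0.29 0.04]
```

Call:
move_arm --series '[[[-0.1, 0.1, -0.1, 0.2, 0.3, 0, 0], [0, 0, 0, 0, 0, 0, 0], [0, 0, 0, 0, 0, 0, 0], [0, 0, 0, 0, 0, 0, 0], [0, 0, 0, 0, 0, 0, 0]]]'

```text
clock: 15.9
eef_pos: [0.4525, -0.3279, 0.0041]
tool_rot: [0.497, 0.868, 0.0, -0.0]
ft_force: [-0.1, -1.2, -0.1]
grip_width: 0.0141
```

Call:
move_arm --series '[[[0, 0, 1, 0, 0, 0, 0], [0, 0, 3, 0, 0, 0, 0], [0, 0, 4, 0, 0, 0, 0], [0, 0, 5, 0, 0, 0, 0], [0, 0, 5, 0, 0, 0, 0]]]'

```text
clock: 16.4
eef_pos: [0.445, -0.3224, 0.1822]
tool_rot: [0.497, 0.868, 0.001, -0.011]
ft_force: [1.5, -0.7, -1.0]
grip_width: 0.0144
```

Call:
move_arm --series '[[[0, 4.5, 1.5, 0, 0, -5, 0], [0, 4.5, 1, 0, 0, -5, 0], [0, 4.5, 1, 0, 0, -5, 0], [0, 4.5, 0, 0, 0, -5, 0], [0, 4.5, 0, 0, 0, -5, 0]]]'

```text
clock: 16.9
eef_pos: [0.4492, -0.0989, 0.2326]
tool_rot: [0.684, 0.73, 0.004, 0.003]
ft_force: [1.5, 0.8, -0.8]
grip_width: 0.0142
```

```bash
python3 - <<'E'
from h import *
to(.43,.22,.22,57.6)
E
```

```text
t 16.9 pos [ 0.4492 -0.0989  0.2326] yaw 93.69 tilt vec [ 0.009  0.002 -1.   ] w 0.014210158286177329
move cm [-1.92 31.89 -1.26]
rotvec deg [  0.05   0.56 -36.09]
```

Call:
move_arm --series '[[[-0.3, 4.5, 0, 0, 0.5, -6, 0], [-0.3, 4.5, 0, 0, 0, -6, 0], [-0.3, 4.5, 0, 0, 0, -6, 0], [-0.3, 4.5, 0, 0, 0, -6, 0], [0, 4.5, 0, 0, 0, -6, 0]]]'

```text
clock: 17.4
eef_pos: [0.4343, 0.1348, 0.2374]
tool_rot: [0.856, 0.518, 0.003, 0.002]
ft_force: [1.0, -0.5, -0.2]
grip_width: 0.0137
```

Call:
move_arm --series '[[[0, 4, 0, 0, 0, -4, 0], [0, 3, 0, 0, 0, -2, 0], [0, 1, 0, 0, 0, 0, 0], [0, 0, 0, 0, 0, 0, 0], [0, 0, 0, 0, 0, 0, 0]]]'

```text
clock: 17.9
eef_pos: [0.4316, 0.2224, 0.24]
tool_rot: [0.88, 0.474, 0.004, 0.002]
ft_force: [0.1, -0.1, -0.7]
grip_width: 0.0144
```

```bash
cat >> h.py <<'E'
def heldview(fn):
    im,d,W,o=wrist(fn); Q=R.from_quat(o['tool_rot']).as_matrix(); P=(W-o['eef_pos'])@Q
    m=(P[...,2]<.03)&(P[...,2]>-.03)&(abs(P[...,1])<.05)&(P[...,0]>.012)&(P[...,0]<.12)
    q=P[m]; tip=np.percentile(q[:,0],99.7); print('tip x',tip.round(4))
    h=q[q[:,0]>tip-.025]; print('head y',np.percentile(h[:,1],[.5,99.5]).round(4),'z',np.percentile(h[:,2],[1,50]).round(4))
    for a,b in((.013,.02),(.02,.027)):
        g=q[(q[:,0]>a)&(q[:,0]<b)&(abs(q[:,1])<.012)]; print('handle y',np.percentile(g[:,1],[1,99]).round(4))
    print('rect',cv2.minAreaRect((h[:,:2]*1000).astype(np.float32)))
    return W
E
python3 - <<'E'
from h import *
to(.43,.22,.22,57.6)
W=heldview('w8.png')
m=(np.hypot(W[...,0]-.435,W[...,1]-.28)<.15)&(W[...,2]>.013)&(W[...,2]<.024)
p=(W[m][:,:2]*1000).astype(np.float32); print(cv2.minAreaRect(p))
E
```

```text
t 17.9 pos [0.4316 0.2224 0.24  ] yaw 56.6 tilt vec [ 0.01  0.   -1.  ] w 0.014359904653283422
move cm [-0.16 -0.24 -2.  ]
rotvec deg [-0.01  0.55  1.  ]
tip x 0.0793
head y [-0.0201  0.0192] z [-0.0184 -0.0169]
handle y [-0.0079  0.007 ]
handle y [-0.0081  0.0077]
rect ((66.94000244140625, -0.39751434326171875), (40.65421676635742, 25.345701217651367), 89.99114990234375)
((435.2943420410156, 278.93511962890625), (194.93841552734375, 177.72955322265625), 57.8883171081543)
```

View pics/w8.png

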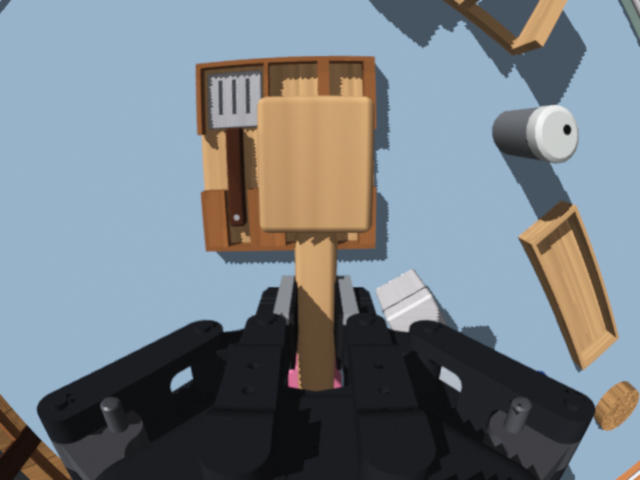

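Call:
move_arm --series '[[[0.4, 2, -2, 0, 0.5, 1, 0], [0.4, 2, -3, 0, 0, 0, 0], [0.3, 1, -4, 0, 0, 0, 0], [0, 0, -3, 0, 0, 0, 0], [0, 0, -1, 0, 0, 0, 0]]]'

```text
clock: 18.45
eef_pos: [0.447, 0.2666, 0.1109]
tool_rot: [0.879, 0.476, 0.005, 0.001]
ft_force: [-0.1, 0.1, -0.6]
grip_width: 0.0144
```

```bash
python3 - <<'E'
from h import *
to(.4438,.2758,.05,57.6)
E
```

```text
t 18.45 pos [0.447  0.2666 0.1109] yaw 56.9 tilt vec [ 0.01   0.003 -1.   ] w 0.014366225907952015
move cm [-0.32  0.92 -6.09]
rotvec deg [-0.19  0.56  0.7 ]
```

Call:
move_arm --series '[[[-0.4, 0.8, -2, -0.2, 0.7, 0.8, 0], [-0.2, 0.2, -2, 0, 0.2, 0, 0], [-0.1, 0, -1.5, 0, 0.2, 0, 0], [0, 0, 0, 0, 0, 0, 0], [0, 0, 0, 0, 0, 0, 0]]]'

```text
clock: 18.95
eef_pos: [0.4426, 0.271, 0.057]
tool_rot: [0.878, 0.478, -0.004, -0.002]
ft_force: [1.4, -0.1, -0.9]
grip_width: 0.0139
```

```bash
python3 - <<'E'
from h import *
to(.4438,.2758,.04,57.6)
E
```

```text
t 18.95 pos [0.4426 0.271  0.057 ] yaw 57.17 tilt vec [-0.009 -0.001 -1.   ] w 0.013934631446219705
move cm [ 0.12  0.48 -1.7 ]
rotvec deg [ 0.06 -0.5   0.43]
```

Call:
move_arm --series '[[[0.1, 0.4, -1, 0, -0.4, 0.4, 0], [0, 0.2, -1, 0, 0, 0.2, 0], [0, 0, 0, 0, 0, 0, 0], [0, 0, 0, 0, 0, 0, 0], [0, 0, 0, 0, 0, 0, 0]]]'

```text
clock: 19.45
eef_pos: [0.4465, 0.2779, 0.0391]
tool_rot: [0.876, 0.483, 0.003, 0.0]
ft_force: [-0.4, 0.2, -1.8]
grip_width: 0.0143
```

```bash
python3 - <<'E'
from h import *
to(.4438,.2758,.02,57.6)
E
```

```text
t 19.45 pos [0.4465 0.2779 0.0391] yaw 57.73 tilt vec [ 0.005  0.002 -1.   ] w 0.014282571640760501
move cm [-0.27 -0.21 -1.91]
rotvec deg [-0.13  0.26 -0.13]
```

Call:
move_arm --series '[[[-0.25, -0.2, -0.7, -0.1, 0.2, -0.1, 0], [0, 0, -0.6, 0, 0, 0, 0], [0, 0, 0, 0, 0, 0, 0], [0, 0, 0, 0, 0, 0, 0], [0, 0, 0, 0, 0, 0, 0]]]'

```text
clock: 19.95
eef_pos: [0.4437, 0.2758, 0.0251]
tool_rot: [0.876, 0.482, 0.0, 0.0]
ft_force: [0.0, -0.3, -1.0]
grip_width: 0.0143
```

```bash
python3 - <<'E'
from h import *
to(.4438,.2758,.01,57.6)
bot.camera('wrist'); 
W=heldview('w9.png')
E
```

```text
t 19.95 pos [0.4437 0.2758 0.0251] yaw 57.64 tilt vec [ 0.001  0.    -1.   ] w 0.014278873052666336
move cm [ 0.01 -0.   -1.51]
rotvec deg [-0.02  0.05 -0.04]
tip x 0.1196
head y [-0.0495  0.0495] z [0.0065 0.026 ]
handle y [-0.0116  0.0117]
handle y [-0.0111  0.0111]
rect ((107.31942749023438, -0.00019073486328125), (25.352577209472656, 99.99209594726562), 0.004121777135878801)
```

View pics/w9.png

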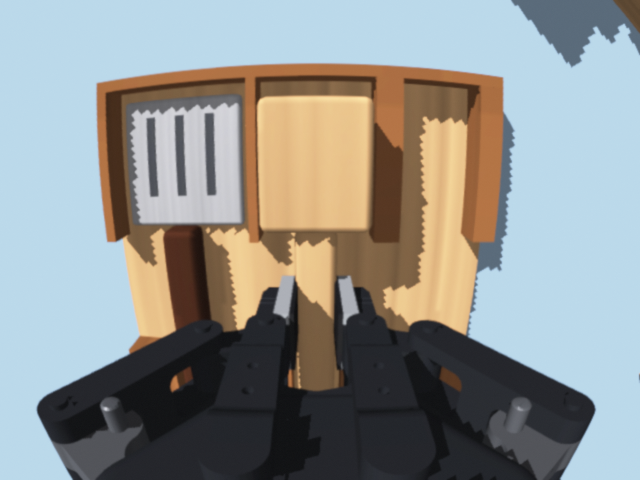

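Call:
move_arm --series '[[[0, 0, -0.7, 0, 0, 0, 0], [0, 0, -0.6, 0, 0, 0, 0], [0, 0, 0, 0, 0, 0, 0], [0, 0, 0, 0, 0, 0, 0], [0, 0, 0, 0, 0, 0, 0]]]'

```text
clock: 20.55
eef_pos: [0.4439, 0.276, 0.0111]
tool_rot: [0.876, 0.482, 0.001, 0.0]
ft_force: [-0.7, -0.4, -1.4]
grip_width: 0.0143
```

```bash
python3 - <<'E'
from h import *
to(.4438,.2758,.01,57.6)
E
```

```text
t 20.55 pos [0.4439 0.276  0.0111] yaw 57.64 tilt vec [ 0.001  0.001 -1.   ] w 0.014336497402709763
move cm [-0.01 -0.02 -0.11]
rotvec deg [-0.04  0.08 -0.04]
```

Call:
move_arm --series '[[[0, 0, -0.15, 0, 0, 0, 0], [0, 0, 0, 0, 0, 0, 0], [0, 0, 0, 0, 0, 0, 0.3], [0, 0, 0, 0, 0, 0, 0.3], [0, 0, 0, 0, 0, 0, 0.3]]]'

```text
clock: 21.05
eef_pos: [0.4447, 0.2765, 0.0103]
tool_rot: [0.876, 0.482, 0.002, -0.0]
ft_force: [-0.3, -0.9, -0.6]
grip_width: 0.0254
```

Call:
move_arm --series '[[[0, 0, 0, 0, 0, 0, 0.3], [0, 0, 1, 0, 0, 0, 0.3], [0, 0, 2, 0, 0, 0, 0.3], [0, 0, 4, 0, 0, 0, 0.3], [0, 0, 4, 0, 0, 0, 0.3]]]'

```text
clock: 21.55
eef_pos: [0.44, 0.2735, 0.1194]
tool_rot: [0.876, 0.482, -0.005, 0.0]
ft_force: [0.9, 0.7, -0.1]
grip_width: 0.0254
```

Call:
move_arm --series '[[[0, 0, 4, 0, 0, 0, 0.3], [0, -2, 4, 0, 0, 0, 0.3], [0, -2, 3, 0, 0, 0, 0.3], [0, 0, 0, 0, 0, 0, 0.3], [0, 0, 0, 0, 0, 0, 0.3]]]'

```text
clock: 22.05
eef_pos: [0.4422, 0.234, 0.2448]
tool_rot: [0.876, 0.483, 0.004, 0.0]
ft_force: [-0.3, -0.3, -0.6]
grip_width: 0.0255
```

```bash
python3 - <<'E'
from h import *
wrist('w10.png')
to(.54,-.39,.17,103.6)
E
```

```text
t 22.1 pos [0.4423 0.2342 0.2449] yaw 57.72 tilt vec [ 0.007  0.003 -1.   ] w 0.025852248120578274
move cm [  9.77 -62.42  -7.49]
rotvec deg [-0.33  0.33 45.88]
```

View pics/w10.png

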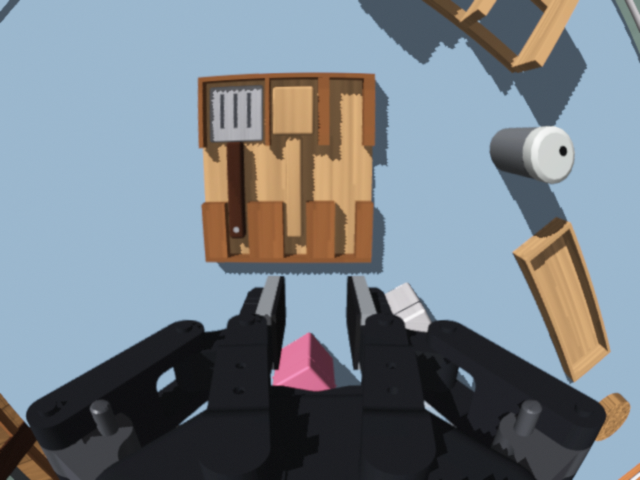

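Both tools lie in their lanes. Next the opener.

Call:
move_arm --series '[[[0.8, -4.9, 0, 0, 0, 4, 0.35], [0.8, -4.9, 0, 0, 0, 4, 0.35], [0.8, -4.9, 0, 0, 0, 4, 0.35], [0.8, -4.9, 0, 0, 0, 4, 0.35], [0.8, -4.9, 0, 0, 0, 4, 0.35]]]'

```text
clock: 22.6
eef_pos: [0.479, -0.0091, 0.2381]
tool_rot: [0.768, 0.64, -0.0, -0.004]
ft_force: [-0.0, 0.0, 0.2]
grip_width: 0.0298
```

Call:
move_arm --series '[[[0.8, -4.9, -0.5, 0, 0, 4, 0.35], [0.8, -4.9, -0.5, 0, 0, 4, 0.35], [0.8, -4.9, -0.5, 0, 0, 4, 0.35], [0.8, -4.9, -0.5, 0, 0, 4, 0.35], [0.8, -4.9, -0.5, 0, 0, 4, 0.35]]]'

```text
clock: 23.1
eef_pos: [0.5159, -0.2543, 0.2054]
tool_rot: [0.638, 0.77, -0.003, -0.009]
ft_force: [1.0, 0.7, 0.0]
grip_width: 0.0301
```

```bash
python3 - <<'E'
from h import *
to(.55,-.39,.17,103.6)
E
```

```text
t 23.1 pos [ 0.5159 -0.2543  0.2054] yaw 100.71 tilt vec [-0.018  0.007 -1.   ] w 0.030068778739284405
move cm [  3.41 -13.57  -3.54]
rotvec deg [-0.39 -1.05  2.89]
```

Call:
move_arm --series '[[[0.8, -4.5, -0.8, -0.4, -1, 0, 0.35], [0.8, -4.5, -0.8, 0, 0, 1, 0.35], [0.8, -2.5, -0.7, 0, 0, 0, 0.35], [0.5, 0, 0, 0, 0, 0, 0.35], [0, 0, 0, 0, 0, 0, 0.35]]]'

```text
clock: 23.6
eef_pos: [0.5423, -0.3765, 0.168]
tool_rot: [0.633, 0.774, -0.001, -0.009]
ft_force: [0.5, 0.4, 0.3]
grip_width: 0.0297
```

```bash
python3 - <<'E'
from h import *
to(.5445,-.3704,.05,103.6)
look('opener',(.5445,-.367),'11.png')
E
```

```text
t 23.6 pos [ 0.5423 -0.3765  0.168 ] yaw 101.49 tilt vec [-0.015  0.01  -1.   ] w 0.029662671599110194
move cm [  0.22   0.61 -11.8 ]
rotvec deg [-0.55 -0.87  2.11]
opener [ 0.5448 -0.3706] 103.3 0.9 1078
```

View pics/o11.png

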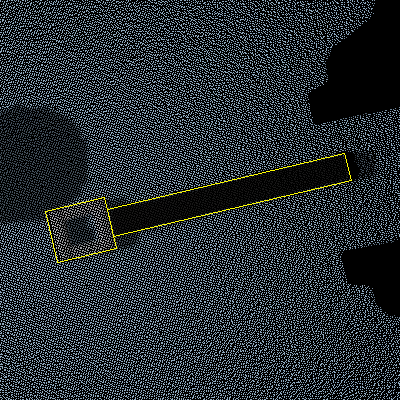

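View pics/w11.png

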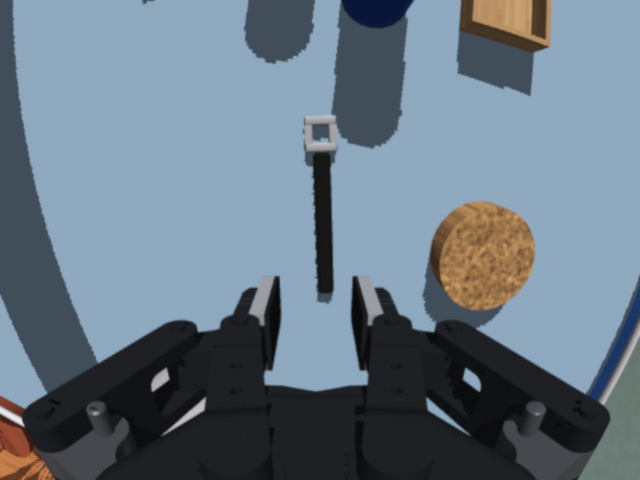

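Call:
move_arm --series '[[[0.2, 0.3, -3, -0.5, -0.9, 2, 0.35], [0.2, 0.1, -3, 0, -0.2, 0, 0.35], [0.1, 0, -3, 0, 0, 0, 0.35], [0, 0, -2, 0, 0, 0, 0.35], [0, 0, 0, 0, 0, 0, 0.35]]]'

```text
clock: 24.15
eef_pos: [0.5479, -0.3628, 0.057]
tool_rot: [0.614, 0.789, 0.002, 0.002]
ft_force: [-1.2, 0.2, -0.5]
grip_width: 0.03
```

```bash
python3 - <<'E'
from h import *
to(.5448,-.3706,.003,103.3)
E
```

```text
t 24.15 pos [ 0.5479 -0.3628  0.057 ] yaw 104.19 tilt vec [ 0.005  0.001 -1.   ] w 0.029954244987090577
move cm [-0.31 -0.78 -5.4 ]
rotvec deg [-0.07  0.28 -0.89]
```

Call:
move_arm --series '[[[-0.2, -0.6, -1.5, 0, 0.3, -0.8, 0.35], [0, -0.2, -1.5, 0, 0, 0, 0.35], [0, 0, -0.8, 0, 0, 0, 0.35], [0, 0, 0, 0, 0, 0, 0.35], [0, 0, 0, 0, 0, 0, 0.35]]]'

```text
clock: 24.65
eef_pos: [0.5481, -0.37, 0.0201]
tool_rot: [0.619, 0.785, 0.0, 0.002]
ft_force: [0.3, 0.5, 1.0]
grip_width: 0.0301
```

```bash
python3 - <<'E'
from h import *
to(.5448,-.3706,.003,103.3)
E
```

```text
t 24.65 pos [ 0.5481 -0.37    0.0201] yaw 103.51 tilt vec [ 0.003 -0.001 -1.   ] w 0.0300512338405119
move cm [-0.33 -0.06 -1.71]
rotvec deg [ 0.08  0.19 -0.21]
```

Call:
move_arm --series '[[[-0.3, 0, -0.8, 0, 0.2, -0.2, 0.35], [-0.1, 0, -0.7, 0, 0, 0, 0.35], [0, 0, -0.2, 0, 0, 0, 0.35], [0, 0, 0, 0, 0, 0, 0.35], [0, 0, 0, 0, 0, 0, 0.35]]]'

```text
clock: 25.15
eef_pos: [0.5444, -0.371, 0.0032]
tool_rot: [0.621, 0.784, -0.001, 0.002]
ft_force: [1.2, 0.9, 0.2]
grip_width: 0.03
```

```bash
python3 - <<'E'
from h import *
to(.5448,-.3706,.002,103.3)
E
```

```text
t 25.15 pos [ 0.5444 -0.371   0.0032] yaw 103.25 tilt vec [ 0.002 -0.003 -1.   ] w 0.029965471894640463
move cm [ 0.04  0.04 -0.12]
rotvec deg [0.17 0.1  0.04]
```

Call:
move_arm --series '[[[0, 0, -0.1, 0.2, 0.1, 0, 0], [0, 0, 0, 0, 0, 0, 0], [0, 0, 0, 0, 0, 0, 0], [0, 0, 0, 0, 0, 0, 0], [0, 0, 0, 0, 0, 0, 0]]]'

```text
clock: 25.65
eef_pos: [0.5448, -0.3712, 0.0027]
tool_rot: [0.621, 0.784, 0.0, 0.0]
ft_force: [-0.1, -0.3, 0.7]
grip_width: 0.0121
```

Call:
move_arm --series '[[[0, 0, 1, 0, 0, 0, 0], [0, 0, 3, 0, 0, 0, 0], [0, 0, 4, 0, 0, 0, 0], [0, 0, 5, 0, 0, 0, 0], [-0.5, 1, 5, 0, 0, 0, 0]]]'

```text
clock: 26.15
eef_pos: [0.5328, -0.3571, 0.1777]
tool_rot: [0.621, 0.784, -0.001, -0.011]
ft_force: [0.7, -0.9, 0.4]
grip_width: 0.0119
```

Call:
move_arm --series '[[[-0.7, 4.9, 1.5, 0, 0, -4, 0], [-0.7, 4.9, 1, 0, 0, -4, 0], [-0.7, 4.9, 1, 0, 0, -4, 0], [-0.7, 4.9, 0, 0, 0, -4, 0], [-0.7, 4.9, 0, 0, 0, -4, 0]]]'

```text
clock: 26.65
eef_pos: [0.5017, -0.117, 0.2282]
tool_rot: [0.756, 0.655, 0.004, 0.003]
ft_force: [0.6, 0.8, -0.6]
grip_width: 0.0117
```

Call:
move_arm --series '[[[-0.7, 4.9, 0, 0, 0, -4, 0], [-0.7, 4.9, 0, 0, 0, -4, 0], [-0.7, 4.9, 0, 0, 0, -4, 0], [-0.7, 4.9, 0, 0, 0, -4, 0], [-0.7, 4.9, 0, 0, 0, -4, 0]]]'

```text
clock: 27.15
eef_pos: [0.4644, 0.1304, 0.2339]
tool_rot: [0.862, 0.506, 0.007, 0.006]
ft_force: [1.0, 0.2, -0.6]
grip_width: 0.0119
```

```bash
python3 - <<'E'
from h import *
to(.47,.2,.22,57.6)
E
```

```text
t 27.15 pos [0.4644 0.1304 0.2339] yaw 60.84 tilt vec [ 0.019 -0.004 -1.   ] w 0.011881190576671028
move cm [ 0.56  6.96 -1.39]
rotvec deg [ 0.24  1.1  -3.24]
```

Call:
move_arm --series '[[[0.3, 4, 0, 0.2, 1, -2, 0], [0.3, 3, 0, 0, 0, -1, 0], [0.3, 0, 0, 0, 0, 0, 0], [0, 0, 0, 0, 0, 0, 0], [0, 0, 0, 0, 0, 0, 0]]]'

```text
clock: 27.65
eef_pos: [0.4705, 0.2092, 0.2378]
tool_rot: [0.873, 0.487, 0.003, 0.0]
ft_force: [0.4, 0.1, -2.0]
grip_width: 0.0122
```

```bash
python3 - <<'E'
from h import *
to(.4863,.2465,.22,57.6)
W=heldview('w12.png')
m=(np.hypot(W[...,0]-.435,W[...,1]-.28)<.15)&(W[...,2]>.013)&(W[...,2]<.024)
p=(W[m][:,:2]*1000).astype(np.float32); print(cv2.minAreaRect(p))
E
```

```text
t 27.65 pos [0.4705 0.2092 0.2378] yaw 58.3 tilt vec [ 0.005  0.002 -1.   ] w 0.012211059743754934
move cm [ 1.58  3.73 -1.78]
rotvec deg [-0.13  0.29 -0.7 ]
tip x 0.0793
head y [-0.0133  0.0125] z [-0.008  -0.0064]
handle y [-0.0072  0.0064]
handle y [-0.0071  0.0063]
rect ((66.899658203125, -0.31717872619628906), (25.179738998413086, 26.389158248901367), 0.0035686115734279156)
((434.9888916015625, 278.8226318359375), (195.46908569335938, 177.74713134765625), 57.86024856567383)
```

View pics/w12.png

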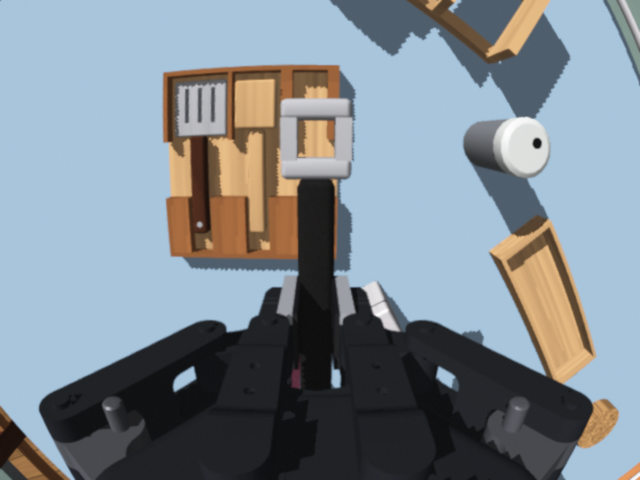

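Call:
move_arm --series '[[[0.5, 1.3, -2, 0, 0.3, -0.6, 0], [0.5, 1.3, -3, 0, 0.1, 0, 0], [0.3, 1, -4, 0, 0.1, 0, 0], [0, 0.3, -3.5, 0, 0.1, 0, 0], [0, 0, -1, 0, 0, 0, 0]]]'

```text
clock: 28.2
eef_pos: [0.4872, 0.2429, 0.1042]
tool_rot: [0.879, 0.477, 0.003, -0.001]
ft_force: [-0.7, -1.0, -0.9]
grip_width: 0.012
```

```bash
python3 - <<'E'
from h import *
to(.487,.247,.05,57.6)
E
```

```text
t 28.2 pos [0.4872 0.2429 0.1042] yaw 56.99 tilt vec [ 0.004  0.006 -1.   ] w 0.011954583491425112
move cm [-0.02  0.41 -5.42]
rotvec deg [-0.33  0.25  0.61]
```

Call:
move_arm --series '[[[0, 0.4, -2, -0.3, 0.3, 0.6, 0], [-0.1, 0.1, -2, 0, 0.1, 0.1, 0], [0, 0, -1, 0, 0, 0, 0], [0, 0, 0, 0, 0, 0, 0], [0, 0, 0, 0, 0, 0, 0]]]'

```text
clock: 28.7
eef_pos: [0.4883, 0.2434, 0.0559]
tool_rot: [0.878, 0.479, -0.0, -0.0]
ft_force: [1.0, -0.3, -0.9]
grip_width: 0.0122
```

```bash
python3 - <<'E'
from h import *
to(.487,.247,.04,57.6)
E
```

```text
t 28.7 pos [0.4883 0.2434 0.0559] yaw 57.27 tilt vec [-0.001  0.    -1.   ] w 0.012222284062423873
move cm [-0.13  0.36 -1.59]
rotvec deg [-0.01 -0.06  0.33]
```

Call:
move_arm --series '[[[-0.1, 0.3, -1, 0, 0, 0.3, 0], [-0.1, 0.1, -0.8, 0, 0, 0.1, 0], [0, 0, 0, 0, 0, 0, 0], [0, 0, 0, 0, 0, 0, 0], [0, 0, 0, 0, 0, 0, 0]]]'

```text
clock: 29.2
eef_pos: [0.4885, 0.2485, 0.04]
tool_rot: [0.876, 0.482, 0.003, -0.0]
ft_force: [-0.0, 0.9, -1.2]
grip_width: 0.0121
```

```bash
python3 - <<'E'
from h import *
to(.487,.247,.025,57.6)
E
```

```text
t 29.2 pos [0.4885 0.2485 0.04  ] yaw 57.68 tilt vec [ 0.005  0.003 -1.   ] w 0.012066770610999632
move cm [-0.15 -0.15 -1.5 ]
rotvec deg [-0.17  0.28 -0.08]
```

Call:
move_arm --series '[[[-0.15, -0.15, -0.7, -0.1, 0.2, -0.1, 0], [0, 0, -0.6, 0, 0, 0, 0], [0, 0, 0, 0, 0, 0, 0], [0, 0, 0, 0, 0, 0, 0], [0, 0, 0, 0, 0, 0, 0]]]'

```text
clock: 29.7
eef_pos: [0.4868, 0.247, 0.0259]
tool_rot: [0.876, 0.482, 0.001, -0.0]
ft_force: [-0.2, -0.4, -1.3]
grip_width: 0.0118
```

```bash
python3 - <<'E'
from h import *
to(.487,.247,.009,57.6)
wrist('w13.png')
E
```

```text
t 29.7 pos [0.4868 0.247  0.0259] yaw 57.58 tilt vec [ 0.001  0.001 -1.   ] w 0.011832273433945361
move cm [ 0.02  0.   -1.69]
rotvec deg [-0.06  0.05  0.02]
```

View pics/w13.png

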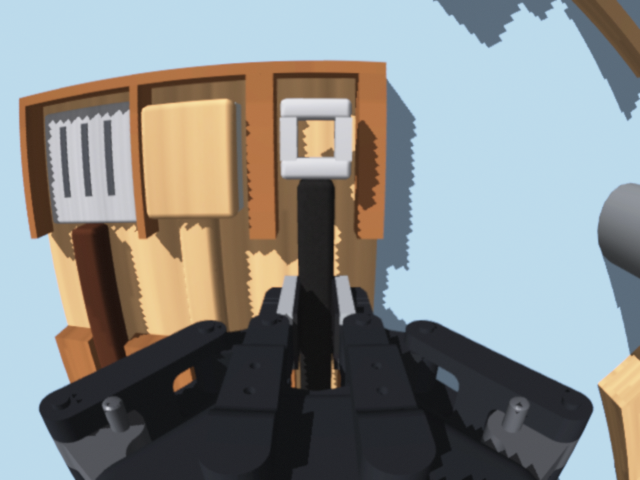

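Call:
move_arm --series '[[[0, 0, -0.7, 0, 0, 0, 0], [0, 0, -0.6, 0, 0, 0, 0], [0, 0, -0.1, 0, 0, 0, 0], [0, 0, 0, 0, 0, 0, 0], [0, 0, 0, 0, 0, 0, 0]]]'

```text
clock: 30.25
eef_pos: [0.4869, 0.247, 0.0107]
tool_rot: [0.876, 0.482, 0.001, -0.0]
ft_force: [-0.1, -1.0, -0.7]
grip_width: 0.0122
```

```bash
python3 - <<'E'
from h import *
to(.487,.247,.009,57.6)
E
```

```text
t 30.25 pos [0.4869 0.247  0.0107] yaw 57.58 tilt vec [ 0.001  0.001 -1.   ] w 0.01215711056923278
move cm [ 0.01 -0.   -0.17]
rotvec deg [-0.07  0.07  0.02]
```

Call:
move_arm --series '[[[0, 0, -0.2, 0, 0, 0, 0], [0, 0, 0, 0, 0, 0, 0], [0, 0, 0, 0, 0, 0, 0.3], [0, 0, 0, 0, 0, 0, 0.3], [0, 0, 0, 0, 0, 0, 0.3]]]'

```text
clock: 30.75
eef_pos: [0.4878, 0.2475, 0.0095]
tool_rot: [0.876, 0.482, 0.002, -0.0]
ft_force: [0.3, 0.3, -1.2]
grip_width: 0.0258
```

Call:
move_arm --series '[[[0, 0, 0, 0, 0, 0, 0.3], [0, 0, 1, 0, 0, 0, 0.3], [0, 0, 2, 0, 0, 0, 0.3], [0, 0, 4, 0, 0, 0, 0.3], [0, 0, 4, 0, 0, 0, 0.3]]]'

```text
clock: 31.25
eef_pos: [0.4829, 0.245, 0.1185]
tool_rot: [0.876, 0.482, -0.005, -0.0]
ft_force: [0.7, 1.3, 0.2]
grip_width: 0.0257
```

Call:
move_arm --series '[[[0, 0, 4, 0, 0, 0, 0.3], [0, -3, 4, 0, 0, 0, 0.5], [0, -3, 4, 0, 0, 0, 1], [0, 0, 0, 0, 0, 0, 1], [0, 0, 0, 0, 0, 0, 1]]]'

```text
clock: 31.75
eef_pos: [0.4853, 0.1863, 0.2523]
tool_rot: [0.876, 0.482, 0.004, 0.001]
ft_force: [-0.2, 0.4, -1.1]
grip_width: 0.0816
```

```bash
python3 - <<'E'
from h import *
im,d,W,o=wrist('w14.png')
c=(.435,.28);h=.15; oo,H=ortho(im,W,c,h,z1=.1)
hm=cv2.applyColorMap(np.clip((H+0.005)*6000,0,255).astype(np.uint8),cv2.COLORMAP_JET)
cv2.imwrite('pics/o14.png',cv2.resize(np.hstack([oo[...,::-1],hm]),None,fx=1.33,fy=1.33))
print(o['eef_pos'])
E
```

```text
[0.48528915 0.18630366 0.25227972]
```

View pics/w14.png

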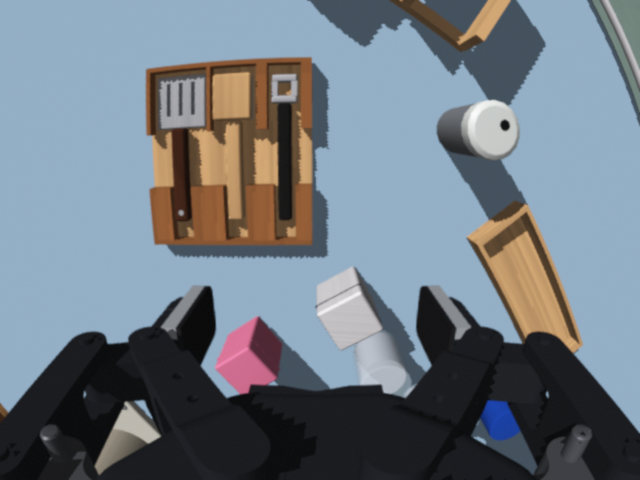

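View pics/o14.png

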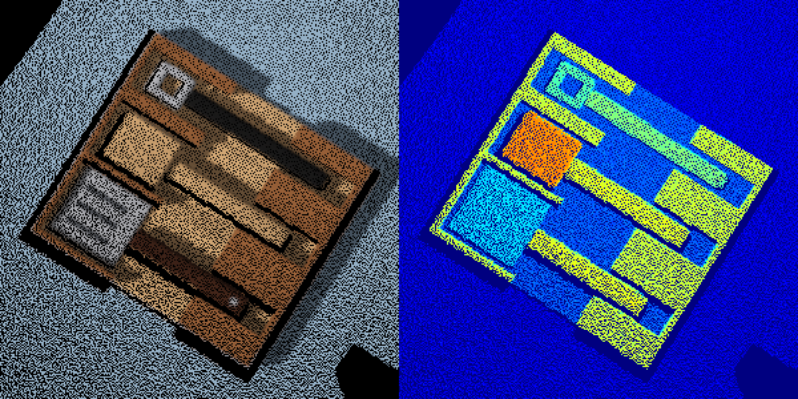

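Call:
move_arm --series '[[[0.5, -4.8, 1, 0, 0, 5, 1], [0.5, -4.8, 1, 0, 0, 5, 1], [0.5, -4.8, 1, 0, 0, 5, 1], [0.5, -4.8, 1, 0, 0, 5, 1], [0.5, -4.8, 1, 0, 0, 5, 1]]]'

```text
clock: 32.3
eef_pos: [0.507, -0.0516, 0.2964]
tool_rot: [0.738, 0.674, -0.001, -0.004]
ft_force: [0.2, 0.8, 1.2]
grip_width: 0.0854
```

Call:
move_arm --series '[[[0.5, -4.8, 0, 0, 0, 5, 1], [0.5, -4.8, 0, 0, 0, 5, 1], [0.5, -4, 0, 0, 0, 2, 1], [0, 0, 0, 0, 0, 0, 1], [0, 0, 0, 0, 0, 0, 1]]]'

```text
clock: 32.8
eef_pos: [0.5213, -0.1959, 0.2895]
tool_rot: [0.662, 0.75, -0.003, -0.009]
ft_force: [0.4, 0.4, 0.8]
grip_width: 0.0854
```

```bash
python3 - <<'E'
from h import *
to(.55,-.2,.3,94)
im,d,W,o=wrist('w15.png'); np.savez('w15.npz',im=im,W=W)
c=(.53,0.0);h=.2; oo,H=ortho(im,W,c,h)
hm=cv2.applyColorMap(np.clip((H+0.005)*2400,0,255).astype(np.uint8),cv2.COLORMAP_JET)
cv2.imwrite('pics/o15.png',np.hstack([oo[...,::-1],hm]))
for t in ['tumbler1','cup','tin','crate']:
    print(t,[(np.round(r['at'],3).tolist(),round(r['confidence'],2)) for r in bot.find_in('wrist',t)])
E
```

```text
t 32.8 pos [ 0.5213 -0.1959  0.2895] yaw 97.13 tilt vec [-0.017  0.007 -1.   ] w 0.08541448343881491
move cm [ 2.87 -0.41  1.05]
rotvec deg [-0.43 -0.98 -3.13]
tumbler1 [([0.468, -0.127, 0.081], 0.95), ([0.55, -0.174, 0.079], 0.81), ([0.452, -0.023, 0.077], 0.8)]
cup []
tin [([0.354, -0.087, 0.072], 0.82)]
crate [([0.657, -0.066, 0.002], 0.97)]
```

View pics/w15.png

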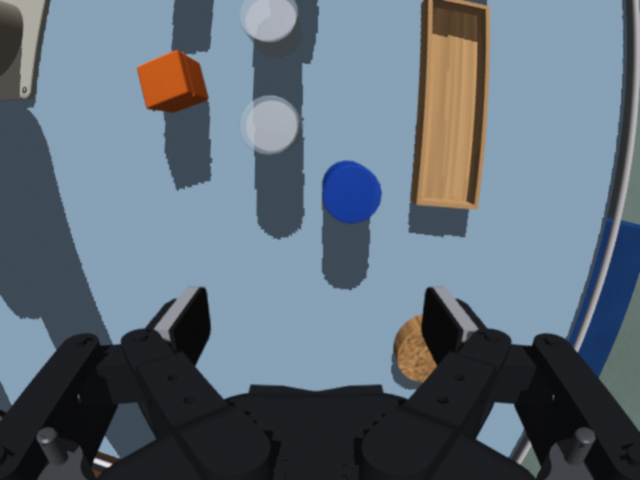

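View pics/o15.png

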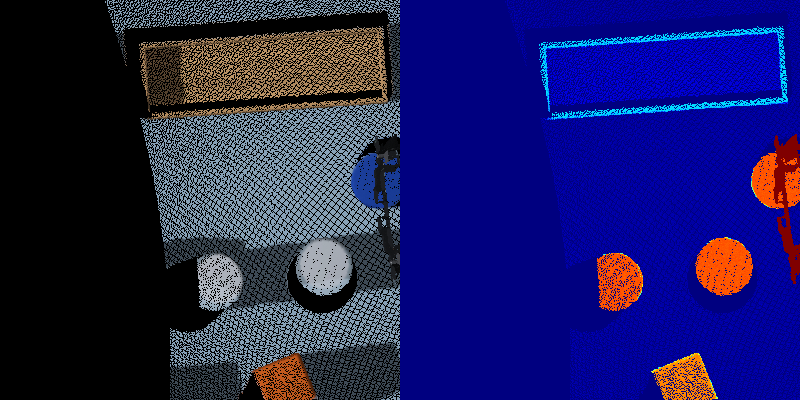

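```bash
cat >> h.py <<'E'
def circ(W,c,r,zlo,zhi,rad=.05):
    m=(np.hypot(W[...,0]-c[0],W[...,1]-c[1])<rad)&(W[...,2]>zlo)&(W[...,2]<zhi); p=W[m][:,:2]
    if len(p)<30: print('few',len(p)); return None
    # centre maximising points within r-ish: robust edge fit
    from scipy.optimize import least_squares
    h=cv2.convexHull((p*1e4).astype(np.float32))[:,0]/1e4
    s=least_squares(lambda x:np.hypot(h[:,0]-x[0],h[:,1]-x[1])-r,p.mean(0),loss='soft_l1',f_scale=.001)
    res=np.hypot(h[:,0]-s.x[0],h[:,1]-s.x[1])-r
    print('circ',s.x.round(4),'n',len(p),'z',np.median(W[...,2][m]).round(4),'edge res mm',(np.percentile(res,[10,50,90])*1000).round(1)); return s.x
E
python3 - <<'E'
from h import *
z=np.load('w15.npz');W=z['W']
m=(abs(W[...,0]-.657)<.065)&(abs(W[...,1]+.063)<.14)&(W[...,2]>.024)&(W[...,2]<.04)
p=(W[m][:,:2]*1000).astype(np.float32); print(cv2.minAreaRect(p),np.median(W[...,2][m]))
for a in np.arange(3,5.6,.25):
    r=np.radians(a); u=p@[np.cos(r),np.sin(r)]; v=p@[-np.sin(r),np.cos(r)]
    e=[np.percentile(u,.3),np.percentile(u,99.7),np.percentile(v,.3),np.percentile(v,99.7)]
    c=lambda U,V:(U*np.array([np.cos(r),np.sin(r)])+V*np.array([-np.sin(r),np.cos(r)])).round(1)
    print(a,np.round([e[1]-e[0],e[3]-e[2]],1),c((e[0]+e[1])/2,(e[2]+e[3])/2),'from -y end',c((e[0]+e[1])/2,e[2]+122))
circ(W,(.463,-.125),.029,.07,.09); circ(W,(.45,-.018),.029,.07,.09)
T=np.load('top0.npy')
for n,c,r,z in [('t1',(.455,-.119),.029,.07),('t2',(.448,-.018),.029,.07),('cup',(.657,.16),.027,.085)]: print(n);circ(T,c,r,z,.11)
m=(np.hypot(T[...,0]-.455,T[...,1]-.072)<.05)&(T[...,2]>.07); print('tin',cv2.minAreaRect((T[m][:,:2]*1000).astype(np.float32)))
E
```

```text
((657.7144775390625, -63.10076141357422), (77.81568908691406, 245.29843139648438), 4.127668380737305) 0.030799452568671948
3.0 [ 79.6 243.9] [657.5 -63.3] from -y end [657.5 -63.2]
3.25 [ 78.8 243.9] [657.5 -63.4] from -y end [657.5 -63.3]
3.5 [ 78.  243.8] [657.5 -63.4] from -y end [657.5 -63.3]
3.75 [ 77.4 243.8] [657.6 -63.4] from -y end [657.6 -63.3]
4.0 [ 76.9 243.7] [657.6 -63.4] from -y end [657.6 -63.3]
4.25 [ 77.4 243.5] [657.5 -63.4] from -y end [657.5 -63.2]
4.5 [ 78.  243.6] [657.4 -63.5] from -y end [657.4 -63.3]
4.75 [ 78.8 243.6] [657.4 -63.6] from -y end [657.4 -63.4]
5.0 [ 79.7 243.5] [657.4 -63.7] from -y end [657.4 -63.4]
5.25 [ 80.5 243.4] [657.4 -63.8] from -y end [657.4 -63.4]
5.5 [ 81.4 243.4] [657.5 -63.8] from -y end [657.4 -63.5]
circ [ 0.4637 -0.1235] n 2780 z 0.0792 edge res mm [-0.7 -0.4 -0.2]
circ [ 0.4483 -0.0135] n 2158 z 0.0792 edge res mm [-1.3 -0.4 -0. ]
t1
circ [ 0.4627 -0.1237] n 498 z 0.0811 edge res mm [-0.9 -0.5 -0. ]
t2
circ [ 0.448  -0.0133] n 497 z 0.0811 edge res mm [-1.2 -0.6 -0.2]
cup
circ [0.6587 0.1683] n 414 z 0.0954 edge res mm [-0.8 -0.4  0.1]
tin ((455.4465026855469, 75.36040496826172), (51.2026481628418, 49.986087799072266), 86.8976821899414)
```

Call:
move_arm --series '[[[-1.5, 2, -3, -0.4, -1, -3, 1], [-1.5, 2, -3, 0, 0, 0, 1], [-1.5, 2, -3, 0, 0, 0, 1], [-1, 1, -2, 0, 0, 0, 1], [0, 0, 0, 0, 0, 0, 1]]]'

```text
clock: 33.55
eef_pos: [0.4662, -0.117, 0.1809]
tool_rot: [0.677, 0.736, 0.003, 0.006]
ft_force: [-0.6, -0.7, -0.5]
grip_width: 0.0855
```

```bash
python3 - <<'E'
from h import *
to(.4637,-.1235,.14,94)
E
```

```text
t 33.55 pos [ 0.4662 -0.117   0.1809] yaw 94.72 tilt vec [ 0.012 -0.004 -1.   ] w 0.08552583844966626
move cm [-0.25 -0.65 -4.09]
rotvec deg [ 0.21  0.68 -0.72]
```

Call:
move_arm --series '[[[-0.2, -0.6, -2, 0.2, 0.7, -0.7, 1], [-0.1, -0.1, -2, 0, 0, 0, 1], [0, 0, 0, 0, 0, 0, 1], [0, 0, 0, 0, 0, 0, 1], [0, 0, 0, 0, 0, 0, 1]]]'

```text
clock: 34.05
eef_pos: [0.4696, -0.1235, 0.1475]
tool_rot: [0.68, 0.733, 0.003, 0.006]
ft_force: [0.1, -0.2, -0.1]
grip_width: 0.0852
```

```bash
python3 - <<'E'
from h import *
to(.4637,-.1235,.042,94)
im,d,W,o=wrist('w16.png')
circ(W,(.4637,-.1235),.029,.07,.09)
E
```

```text
t 34.05 pos [ 0.4696 -0.1235  0.1475] yaw 94.33 tilt vec [ 0.012 -0.004 -1.   ] w 0.08521433357364966
move cm [ -0.59  -0.   -10.55]
rotvec deg [ 0.23  0.7  -0.34]
circ [ 0.4634 -0.1233] n 6997 z 0.0792 edge res mm [-0.7 -0.3 -0.1]
```

View pics/w16.png

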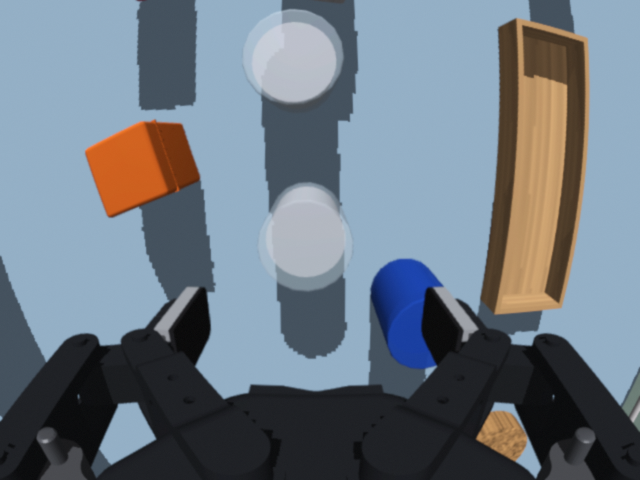

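Call:
move_arm --series '[[[-0.6, 0, -1, 0.2, 0.8, -0.3, 0.87], [-0.2, 0, -1, 0, 0.2, 0, 0.87], [0, 0, -1, 0, 0, 0, 0.87], [0, 0, 0, 0, 0, 0, 0.87], [0, 0, 0, 0, 0, 0, 0.87]]]'

```text
clock: 34.6
eef_pos: [0.4622, -0.124, 0.1168]
tool_rot: [0.682, 0.731, -0.001, -0.001]
ft_force: [0.8, 0.5, 0.1]
grip_width: 0.0746
```

```bash
python3 - <<'E'
from h import *
to(.4635,-.1234,.042,94)
E
```

```text
t 34.6 pos [ 0.4622 -0.124   0.1168] yaw 93.99 tilt vec [-0.003 -0.001 -1.   ] w 0.07456296036224387
move cm [ 0.13  0.06 -7.48]
rotvec deg [ 0.07 -0.17  0.01]
```

Call:
move_arm --series '[[[0, 0, -1.5, 0, 0, 0, 0.87], [0, 0, -1.2, 0, 0.2, 0, 0.87], [-0.1, 0, -0.8, 0, 0.1, 0, 0.87], [0, 0, 0, 0, 0, 0, 0.87], [0, 0, 0, 0, 0, 0, 0.87]]]'

```text
clock: 35.1
eef_pos: [0.4615, -0.1241, 0.0805]
tool_rot: [0.682, 0.731, -0.003, -0.003]
ft_force: [-0.4, 0.5, 0.4]
grip_width: 0.0743
```

```bash
python3 - <<'E'
from h import *
to(.4635,-.1234,.042,94)
E
```

```text
t 35.1 pos [ 0.4615 -0.1241  0.0805] yaw 93.99 tilt vec [-0.008 -0.001 -1.   ] w 0.07432510010795139
move cm [ 0.2   0.07 -3.85]
rotvec deg [ 0.07 -0.47  0.01]
```

Call:
move_arm --series '[[[0.2, 0, -1.2, 0, -0.4, 0, 0.87], [0, 0, -1.2, 0, 0, 0, 0.87], [0, 0, -1.2, 0, 0, 0, 0.87], [0, 0, -0.2, 0, 0, 0, 0.87], [0, 0, 0, 0, 0, 0, 0.87]]]'

```text
clock: 35.6
eef_pos: [0.4664, -0.1248, 0.0444]
tool_rot: [0.682, 0.731, 0.001, 0.003]
ft_force: [0.6, -0.1, 0.1]
grip_width: 0.0743
```

```bash
python3 - <<'E'
from h import *
to(.4635,-.1234,.042,94)
E
```

```text
t 35.6 pos [ 0.4664 -0.1248  0.0444] yaw 94.0 tilt vec [ 0.005 -0.003 -1.   ] w 0.07429888360654235
move cm [-0.29  0.14 -0.24]
rotvec deg [0.17 0.28 0.  ]
```

Call:
move_arm --series '[[[-0.3, 0.15, -0.1, 0.2, 0.3, 0, 0.87], [0, 0, 0, 0, 0, 0, 0.87], [0, 0, 0, 0, 0, 0, 0.5], [0, 0, 0, 0, 0, 0, 0.4], [0, 0, 0, 0, 0, 0, 0.3]]]'

```text
clock: 36.1
eef_pos: [0.4645, -0.1236, 0.0457]
tool_rot: [0.682, 0.731, 0.001, 0.001]
ft_force: [0.1, -0.0, -2.0]
grip_width: 0.0568
```

Call:
move_arm --series '[[[0, 0, 0, 0, 0, 0, 0], [0, 0, 0, 0, 0, 0, 0], [0, 0, 0, 0, 0, 0, 0], [0, 0, 0, 0, 0, 0, 0], [0, 0, 0, 0, 0, 0, 0]]]'

```text
clock: 36.6
eef_pos: [0.4644, -0.1236, 0.0456]
tool_rot: [0.682, 0.731, 0.001, 0.001]
ft_force: [-1.3, -0.0, -0.6]
grip_width: 0.0564
```

```bash
python3 - <<'E'
from h import *
to(.4635,-.1234,.042,94)
E
```

```text
t 36.6 pos [ 0.4644 -0.1236  0.0456] yaw 93.99 tilt vec [ 0.002  0.    -1.   ] w 0.05638789202812138
move cm [-0.09  0.02 -0.36]
rotvec deg [-0.    0.14  0.01]
```

Call:
move_arm --series '[[[0, 0, 1, 0, 0, 0, 0], [0, 0, 2.5, 0, 0, 0, 0], [0, 0, 4, 0, 0, 0, 0], [0, 0, 4, 0, 0, 0, 0], [0, 0, 2, 0, 0, 0, 0]]]'

```text
clock: 37.1
eef_pos: [0.4584, -0.1219, 0.182]
tool_rot: [0.682, 0.731, -0.002, -0.005]
ft_force: [1.4, -0.3, -2.6]
grip_width: 0.0562
```

Call:
move_arm --series '[[[2, -0.2, 0.5, 0, 0, 0, 0], [3, -0.3, 0, 0, 0, 0, 0], [3.5, -0.4, 0, 0, 0, 0, 0], [3.5, -0.4, 0, 0, 0, 0, 0], [3, -0.4, 0, 0, 0, 0, 0]]]'

```text
clock: 37.6
eef_pos: [0.6105, -0.1392, 0.1964]
tool_rot: [0.682, 0.731, -0.001, -0.002]
ft_force: [-0.4, -0.3, -2.6]
grip_width: 0.0564
```

```bash
python3 - <<'E'
from h import *
to(.6635,-.1484,.12,94)
E
```

```text
t 37.6 pos [ 0.6105 -0.1392  0.1964] yaw 93.93 tilt vec [-0.004  0.002 -1.   ] w 0.0563943583050267
move cm [ 5.3  -0.92 -7.64]
rotvec deg [-0.09 -0.2   0.07]
```

Call:
move_arm --series '[[[3, -0.4, -1, 0, 0, 0, 0], [2, -0.4, -2, 0, 0, 0, 0], [0.3, 0, -2, 0, 0, 0, 0], [0, 0, -1, 0, 0, 0, 0], [0, 0, 0, 0, 0, 0, 0]]]'

```text
clock: 38.1
eef_pos: [0.6683, -0.1474, 0.134]
tool_rot: [0.682, 0.731, -0.001, -0.002]
ft_force: [-0.1, 0.3, -2.4]
grip_width: 0.0565
```

```bash
python3 - <<'E'
from h import *
to(.6635,-.1484,.09,94)
im,d,W,o=wrist('w17.png')
m=(abs(W[...,0]-.657)<.065)&(abs(W[...,1]+.063)<.14)&(W[...,2]>.024)&(W[...,2]<.04)
p=(W[m][:,:2]*1000).astype(np.float32); print(cv2.minAreaRect(p))
E
```

```text
t 38.1 pos [ 0.6683 -0.1474  0.134 ] yaw 93.98 tilt vec [-0.003  0.002 -1.   ] w 0.05654939319763783
move cm [-0.48 -0.1  -4.4 ]
rotvec deg [-0.09 -0.19  0.02]
((658.7180786132812, -76.11371612548828), (76.73368072509766, 180.7384796142578), 4.033930778503418)
```

View pics/w17.png

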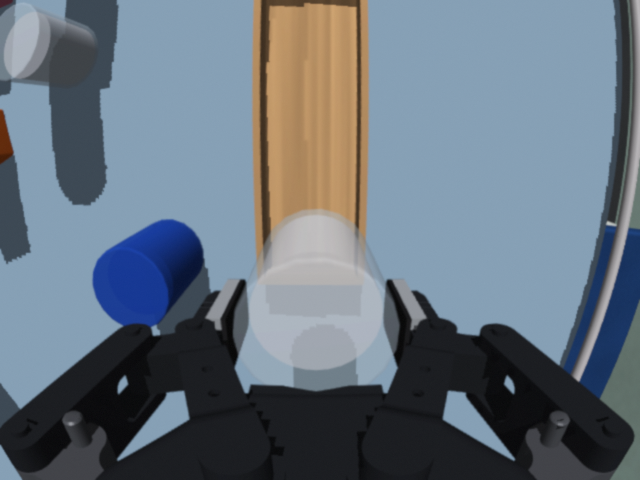

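Call:
move_arm --series '[[[-0.45, -0.1, -1, 0, -0.2, 0, 0], [-0.1, 0, -1, 0, 0, 0, 0], [0, 0, -0.5, 0, 0, 0, 0], [0, 0, 0, 0, 0, 0, 0], [0, 0, 0, 0, 0, 0, 0]]]'

```text
clock: 38.65
eef_pos: [0.6635, -0.1487, 0.115]
tool_rot: [0.682, 0.731, 0.003, 0.003]
ft_force: [0.1, -0.2, -1.7]
grip_width: 0.0567
```

```bash
python3 - <<'E'
from h import *
to(.6635,-.1484,.09,94)
E
```

```text
t 38.65 pos [ 0.6635 -0.1487  0.115 ] yaw 93.97 tilt vec [ 0.008  0.    -1.   ] w 0.0566838383404412
move cm [ 0.    0.03 -2.5 ]
rotvec deg [-0.    0.44  0.03]
```

Call:
move_arm --series '[[[0, 0, -1, 0, 0.4, 0, 0], [0, 0, -1, 0, 0, 0, 0], [0, 0, -0.5, 0, 0, 0, 0], [0, 0, 0, 0, 0, 0, 0], [0, 0, 0, 0, 0, 0, 0]]]'

```text
clock: 39.15
eef_pos: [0.6641, -0.1487, 0.0884]
tool_rot: [0.682, 0.731, 0.0, 0.0]
ft_force: [0.3, 0.3, -2.5]
grip_width: 0.0568
```

```bash
python3 - <<'E'
from h import *
to(.6635,-.1484,.06,94)
E
```

```text
t 39.15 pos [ 0.6641 -0.1487  0.0884] yaw 93.98 tilt vec [ 0.001 -0.    -1.   ] w 0.05680614753279027
move cm [-0.06  0.03 -2.84]
rotvec deg [0.01 0.07 0.02]
```

Call:
move_arm --series '[[[-0.05, 0, -0.8, 0, 0, 0, 0], [0, 0, -0.8, 0, 0.1, 0, 0], [0, 0, -0.8, 0, 0, 0, 0], [0, 0, 0, 0, 0, 0, 0], [0, 0, 0, 0, 0, 0, 0]]]'

```text
clock: 39.65
eef_pos: [0.6634, -0.1486, 0.0619]
tool_rot: [0.682, 0.731, -0.0, -0.0]
ft_force: [0.5, -0.4, -2.5]
grip_width: 0.0568
```

```bash
python3 - <<'E'
from h import *
to(.6635,-.1484,.051,94)
print(bot.get_obs()['ft_force'])
E
```

```text
t 39.65 pos [ 0.6634 -0.1486  0.0619] yaw 93.98 tilt vec [-0.001 -0.    -1.   ] w 0.05684691719698768
move cm [ 0.01  0.02 -1.09]
rotvec deg [ 0.   -0.07  0.02]
[ 0.51112272 -0.35112771 -2.4660582 ]
```

Call:
move_arm --series '[[[0, 0, -0.5, 0, 0, 0, 0], [0, 0, -0.4, 0, 0, 0, 0], [0, 0, -0.1, 0, 0, 0, 0], [0, 0, 0, 0, 0, 0, 0], [0, 0, 0, 0, 0, 0, 0]]]'

```text
clock: 40.15
eef_pos: [0.6638, -0.1488, 0.0516]
tool_rot: [0.682, 0.731, -0.0, 0.0]
ft_force: [-0.3, -0.2, -2.3]
grip_width: 0.0571
```

```bash
python3 - <<'E'
from h import *
to(.6635,-.1484,.0505,94)
print(bot.get_obs()['ft_force'])
E
```

```text
t 40.15 pos [ 0.6638 -0.1488  0.0516] yaw 93.98 tilt vec [-0. -0. -1.] w 0.05705665099056249
move cm [-0.03  0.04 -0.11]
rotvec deg [ 0.02 -0.    0.02]
[-0.2965209  -0.16182891 -2.33319751]
```

Call:
move_arm --series '[[[0, 0, -0.12, 0, 0, 0, 0], [0, 0, 0, 0, 0, 0, 0], [0, 0, 0, 0, 0, 0, 0.87], [0, 0, 0, 0, 0, 0, 0.87], [0, 0, 0, 0, 0, 0, 0.87]]]'

```text
clock: 40.65
eef_pos: [0.6657, -0.1492, 0.053]
tool_rot: [0.682, 0.731, 0.001, 0.002]
ft_force: [-0.2, 0.7, 0.3]
grip_width: 0.0744
```

Call:
move_arm --series '[[[0, 0, 0, 0, 0, 0, 0.9], [0, 0, 1, 0, 0, 0, 0.9], [0, 0, 2, 0, 0, 0, 0.9], [0, 0, 3, 0, 0, 0, 0.9], [0, 0, 4, 0, 0, 0, 0.9]]]'

```text
clock: 41.15
eef_pos: [0.6612, -0.1482, 0.1507]
tool_rot: [0.682, 0.731, -0.002, -0.003]
ft_force: [0.5, -0.4, 0.0]
grip_width: 0.0768
```

Call:
move_arm --series '[[[-2.5, 0, 2, 0, 0, 0, 0.9], [-4, 0, 0, 0, 0, 0, 0.9], [-4, 0, 0, 0, 0, 0, 0.9], [-4, 0, 0, 0, 0, 0, 0.9], [-3, 1, 0, 0, 0, 0, 0.9]]]'

```text
clock: 41.65
eef_pos: [0.4904, -0.1397, 0.1844]
tool_rot: [0.682, 0.732, 0.004, 0.008]
ft_force: [0.1, 0.0, 0.4]
grip_width: 0.0767
```

```bash
python3 - <<'E'
from h import *
to(.4482,-.0134,.14,94)
im,d,W,o=wrist('w18.png')
circ(W,(.4483,-.0135),.029,.07,.09)
circ(W,(.6635,-.1484),.029,.07,.1)
im,d=save('top','top18.png'); T=cloud('top',d); circ(T,(.6635,-.1484),.029,.075,.1)
E
```

```text
t 41.65 pos [ 0.4904 -0.1397  0.1844] yaw 94.04 tilt vec [ 0.018 -0.005 -1.   ] w 0.07672876083295399
move cm [-4.22 12.63 -4.44]
rotvec deg [ 0.3   1.02 -0.04]
circ [ 0.4483 -0.0131] n 5500 z 0.0792 edge res mm [-0.4 -0.2  0.1]
circ [ 0.663  -0.1486] n 3612 z 0.084 edge res mm [-0.3 -0.   0.3]
few 0
```

View pics/w18.png

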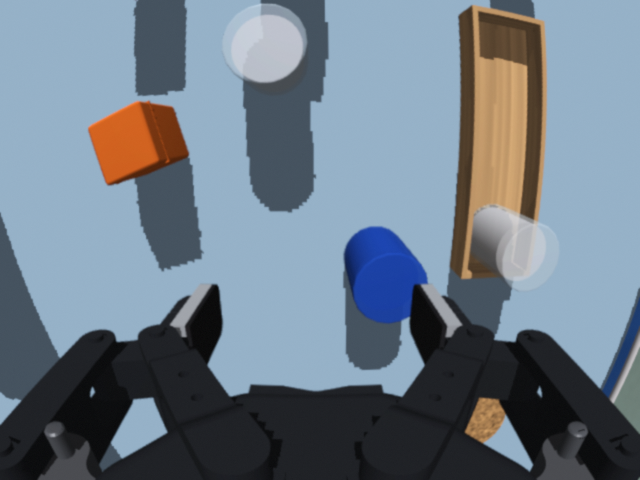

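Call:
move_arm --series '[[[-1.5, 4, 0, 0.3, 1, 0, 0.87], [-1.5, 4, -1, 0, 0, 0, 0.87], [-1.3, 4, -2, 0, 0, 0, 0.87], [-0.3, 1, -1.5, 0, 0, 0, 0.87], [0, 0, 0, 0, 0, 0, 0.87]]]'

```text
clock: 42.25
eef_pos: [0.4462, -0.0056, 0.1444]
tool_rot: [0.683, 0.731, 0.004, 0.004]
ft_force: [0.2, -0.8, 0.7]
grip_width: 0.0742
```

```bash
python3 - <<'E'
from h import *
to(.4483,-.0132,.12,94)
E
```

```text
t 42.25 pos [ 0.4462 -0.0056  0.1444] yaw 93.91 tilt vec [ 0.012  0.    -1.   ] w 0.07419254580540342
move cm [ 0.21 -0.76 -2.44]
rotvec deg [-0.02  0.69  0.09]
```

Call:
move_arm --series '[[[0.2, -0.7, -1, 0, 0.7, 0.1, 0.87], [-0.2, 0, -1, 0, 0.1, 0, 0.87], [-0.1, 0, -1, 0, 0, 0, 0.87], [0, 0, 0, 0, 0, 0, 0.87], [0, 0, 0, 0, 0, 0, 0.87]]]'

```text
clock: 42.75
eef_pos: [0.4496, -0.0161, 0.1143]
tool_rot: [0.683, 0.73, 0.0, 0.001]
ft_force: [0.2, -0.3, -0.6]
grip_width: 0.0745
```

```bash
python3 - <<'E'
from h import *
to(.4483,-.0132,.045,94)
E
```

```text
t 42.75 pos [ 0.4496 -0.0161  0.1143] yaw 93.8 tilt vec [ 0.002 -0.001 -1.   ] w 0.07450227910767539
move cm [-0.13  0.29 -6.93]
rotvec deg [0.05 0.14 0.2 ]
```

Call:
move_arm --series '[[[-0.1, 0.2, -1.2, 0, 0.2, 0.2, 0.87], [-0.1, 0, -1.2, 0, 0.1, 0, 0.87], [-0.1, 0, -1.2, 0, 0, 0, 0.87], [0, 0, 0, 0, 0, 0, 0.87], [0, 0, 0, 0, 0, 0, 0.87]]]'

```text
clock: 43.25
eef_pos: [0.447, -0.0146, 0.0762]
tool_rot: [0.682, 0.731, -0.001, -0.0]
ft_force: [-0.3, -0.5, 0.8]
grip_width: 0.074
```

```bash
python3 - <<'E'
from h import *
to(.4483,-.0132,.045,94)
E
```

```text
t 43.25 pos [ 0.447  -0.0146  0.0762] yaw 93.93 tilt vec [-0.002 -0.001 -1.   ] w 0.0740375857340748
move cm [ 0.13  0.14 -3.12]
rotvec deg [ 0.04 -0.11  0.07]
```

Call:
move_arm --series '[[[0.1, 0.1, -1, 0, 0, 0, 0.87], [0, 0.1, -1, 0, 0, 0, 0.87], [-0.1, 0, -1, 0, 0, 0, 0.87], [0, 0, 0, 0, 0, 0, 0.87], [0, 0, 0, 0, 0, 0, 0.87]]]'

```text
clock: 43.75
eef_pos: [0.4478, -0.0123, 0.0442]
tool_rot: [0.682, 0.731, -0.0, 0.0]
ft_force: [-0.2, -0.5, 0.1]
grip_width: 0.0741
```

```bash
python3 - <<'E'
from h import *
to(.4483,-.0132,.045,94)
E
```

```text
t 43.75 pos [ 0.4478 -0.0123  0.0442] yaw 93.94 tilt vec [-0.    -0.001 -1.   ] w 0.07408770904848291
move cm [ 0.05 -0.09  0.08]
rotvec deg [ 0.04 -0.02  0.06]
```

Call:
move_arm --series '[[[0.05, -0.1, 0.1, 0, 0, 0, 0.87], [0, 0, 0, 0, 0, 0, 0.6], [0, 0, 0, 0, 0, 0, 0.5], [0, 0, 0, 0, 0, 0, 0], [0, 0, 0, 0, 0, 0, 0]]]'

```text
clock: 44.25
eef_pos: [0.4487, -0.0135, 0.0459]
tool_rot: [0.682, 0.731, -0.0, 0.001]
ft_force: [0.6, -1.3, -1.5]
grip_width: 0.0566
```

Call:
move_arm --series '[[[0, 0, 0, 0, 0, 0, 0], [0, 0, 0, 0, 0, 0, 0], [0, 0, 0, 0, 0, 0, 0], [0, 0, 0, 0, 0, 0, 0], [0, 0, 0, 0, 0, 0, 0]]]'

```text
clock: 44.75
eef_pos: [0.4487, -0.0135, 0.0459]
tool_rot: [0.682, 0.731, -0.0, 0.001]
ft_force: [-0.6, -0.4, -0.4]
grip_width: 0.0565
```

```bash
python3 - <<'E'
from h import *
to(.4483,-.0132,.045,94)
E
```

```text
t 44.75 pos [ 0.4487 -0.0135  0.0459] yaw 93.94 tilt vec [ 0.001 -0.001 -1.   ] w 0.056483528490745775
move cm [-0.04  0.03 -0.09]
rotvec deg [0.04 0.04 0.06]
```

Call:
move_arm --series '[[[0, 0, 1, 0, 0, 0, 0], [0, 0, 2.5, 0, 0, 0, 0], [0, 0, 4, 0, 0, 0, 0], [1, 0, 3, 0, 0, 0, 0], [3, -1, 0, 0, 0, 0, 0]]]'

```text
clock: 45.25
eef_pos: [0.4821, -0.0227, 0.1551]
tool_rot: [0.682, 0.731, -0.003, -0.004]
ft_force: [2.2, -0.3, -1.5]
grip_width: 0.0568
```

Call:
move_arm --series '[[[3.5, -1.3, 0, 0, 0, 0, 0], [3.5, -1.4, 0, 0, 0, 0, 0], [3.5, -1.4, 0, 0, 0, 0, 0], [3, -1.3, 0, 0, 0, 0, 0], [2, -0.8, 0, 0, 0, 0, 0]]]'

```text
clock: 45.75
eef_pos: [0.6429, -0.0867, 0.1603]
tool_rot: [0.681, 0.732, -0.002, -0.002]
ft_force: [-0.5, -0.1, -1.6]
grip_width: 0.0566
```

```bash
python3 - <<'E'
from h import *
to(.6593,-.088,.12,94)
E
```

```text
t 45.75 pos [ 0.6429 -0.0867  0.1603] yaw 94.11 tilt vec [-0.005 -0.    -1.   ] w 0.05663896005327239
move cm [ 1.64 -0.13 -4.03]
rotvec deg [ 0.02 -0.28 -0.11]
```

Call:
move_arm --series '[[[1.2, -0.1, -1, 0, -0.2, -0.1, 0], [0.3, 0, -1, 0, 0, 0, 0], [0, 0, -1, 0, 0, 0, 0], [0, 0, 0, 0, 0, 0, 0], [0, 0, 0, 0, 0, 0, 0]]]'

```text
clock: 46.25
eef_pos: [0.6581, -0.0889, 0.1277]
tool_rot: [0.682, 0.731, -0.002, -0.002]
ft_force: [-0.8, 0.8, -1.7]
grip_width: 0.057
```

```bash
python3 - <<'E'
from h import *
to(.6593,-.088,.12,94)
E
```

```text
t 46.25 pos [ 0.6581 -0.0889  0.1277] yaw 93.93 tilt vec [-0.005 -0.    -1.   ] w 0.05702045747032971
move cm [ 0.12  0.09 -0.77]
rotvec deg [ 0.01 -0.3   0.07]
```

Call:
move_arm --series '[[[0.1, 0.1, -1.3, 0, -0.3, 0, 0], [0, 0, -1.2, 0, 0, 0, 0], [0, 0, -1, 0, 0, 0, 0], [0, 0, 0, 0, 0, 0, 0], [0, 0, 0, 0, 0, 0, 0]]]'

```text
clock: 46.75
eef_pos: [0.6575, -0.087, 0.0937]
tool_rot: [0.682, 0.731, 0.0, 0.0]
ft_force: [0.8, -0.5, -1.7]
grip_width: 0.0565
```

```bash
python3 - <<'E'
from h import *
to(.6593,-.088,.06,94)
im,d,W,o=wrist('w19.png')
E
```

```text
t 46.75 pos [ 0.6575 -0.087   0.0937] yaw 93.99 tilt vec [ 0.001 -0.    -1.   ] w 0.05649017612705414
move cm [ 0.18 -0.1  -3.37]
rotvec deg [0.02 0.06 0.01]
```

View pics/w19.png

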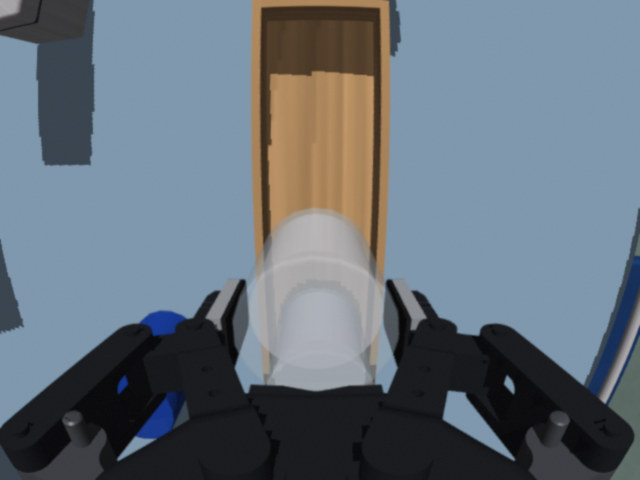

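Call:
move_arm --series '[[[0.2, -0.1, -0.4, 0, 0, 0, 0], [0, 0, -0.8, 0, 0, 0, 0], [0, 0, -0.8, 0, 0, 0, 0], [0, 0, 0, 0, 0, 0, 0], [0, 0, 0, 0, 0, 0, 0]]]'

```text
clock: 47.3
eef_pos: [0.6605, -0.0883, 0.0729]
tool_rot: [0.682, 0.731, 0.001, 0.001]
ft_force: [0.6, -0.5, -2.3]
grip_width: 0.057
```

```bash
python3 - <<'E'
from h import *
to(.6593,-.088,.0515,94); print(bot.get_obs()['ft_force'])
E
```

```text
t 47.3 pos [ 0.6605 -0.0883  0.0729] yaw 93.98 tilt vec [ 0.003 -0.001 -1.   ] w 0.05704562059894335
move cm [-0.12  0.03 -2.14]
rotvec deg [0.03 0.16 0.02]
[ 0.61904739 -0.5438429  -2.30774806]
```

Call:
move_arm --series '[[[-0.1, 0, -0.7, 0, 0.1, 0, 0], [0, 0, -0.7, 0, 0, 0, 0], [0, 0, -0.5, 0, 0, 0, 0], [0, 0, 0, 0, 0, 0, 0], [0, 0, 0, 0, 0, 0, 0]]]'

```text
clock: 47.8
eef_pos: [0.6591, -0.0883, 0.0519]
tool_rot: [0.682, 0.731, -0.0, 0.0]
ft_force: [0.8, 1.1, -2.1]
grip_width: 0.0568
```

```bash
python3 - <<'E'
from h import *
to(.6593,-.088,.0505,94); print(bot.get_obs()['ft_force'])
E
```

```text
t 47.8 pos [ 0.6591 -0.0883  0.0519] yaw 93.98 tilt vec [ 0. -0. -1.] w 0.05677317853549356
move cm [ 0.02  0.03 -0.14]
rotvec deg [0.03 0.01 0.02]
[ 0.84497086  1.09556343 -2.10572289]
```

Call:
move_arm --series '[[[0, 0, -0.12, 0, 0, 0, 0], [0, 0, 0, 0, 0, 0, 0], [0, 0, 0, 0, 0, 0, 0.87], [0, 0, 0, 0, 0, 0, 0.87], [0, 0, 0, 0, 0, 0, 0.87]]]'

```text
clock: 48.3
eef_pos: [0.6612, -0.0885, 0.0533]
tool_rot: [0.682, 0.731, 0.001, 0.002]
ft_force: [0.2, -0.4, 0.6]
grip_width: 0.074
```

Call:
move_arm --series '[[[0, 0, 0, 0, 0, 0, 0.9], [0, 0, 1, 0, 0, 0, 0.9], [0, 0, 2, 0, 0, 0, 0.9], [0, 0, 4, 0, 0, 0, 0.9], [0, 0, 4, 0, 0, 0, 0.9]]]'

```text
clock: 48.8
eef_pos: [0.6564, -0.0879, 0.1613]
tool_rot: [0.682, 0.731, -0.002, -0.003]
ft_force: [1.5, 0.7, 0.3]
grip_width: 0.0766
```

Call:
move_arm --series '[[[-2, 0.5, 2, 0, 0, 0, 0.9], [-4, 1.5, 0, 0, 0, -2, 0.9], [-4.2, 1.5, 0, 0, 0, -2, 0.9], [-4.2, 1.5, 0, 0, 0, -2, 0.9], [-4, 1.5, 0, 0, 0, -1, 0.9]]]'

```text
clock: 49.3
eef_pos: [0.4772, -0.0238, 0.1948]
tool_rot: [0.728, 0.685, 0.006, 0.008]
ft_force: [0.7, 0.2, 0.7]
grip_width: 0.077
```

```bash
python3 - <<'E'
from h import *
to(.4554,.0754,.14,86.9)
im,d,W,o=wrist('w20.png'); np.savez('w20.npz',W=W,im=im)
circ(W,(.6593,-.0877),.029,.07,.1); circ(W,(.663,-.1486),.029,.07,.1)
m=(np.hypot(W[...,0]-.455,W[...,1]-.0755)<.05)&(W[...,2]>.068)&(W[...,2]<.09); print('tin',cv2.minAreaRect((W[m][:,:2]*1000).astype(np.float32)),np.median(W[...,2][m]))
circ(W,(.6587,.1683),.027,.085,.11)
E
```

```text
t 49.3 pos [ 0.4772 -0.0238  0.1948] yaw 86.52 tilt vec [ 0.019 -0.003 -1.   ] w 0.07697204860056252
move cm [-2.18  9.92 -5.48]
rotvec deg [0.2  1.11 0.38]
circ [ 0.6584 -0.0895] n 3653 z 0.0838 edge res mm [-0.1  1.8 19. ]
circ [ 0.6607 -0.1259] n 1170 z 0.0836 edge res mm [-1.7 -0.1  1.7]
tin ((455.8309631347656, 75.65376281738281), (50.09600067138672, 50.70027542114258), 86.71652221679688) 0.07414628246147584
circ [0.659  0.1688] n 321 z 0.092 edge res mm [-0.9  0.   0.5]
```

View pics/w20.png

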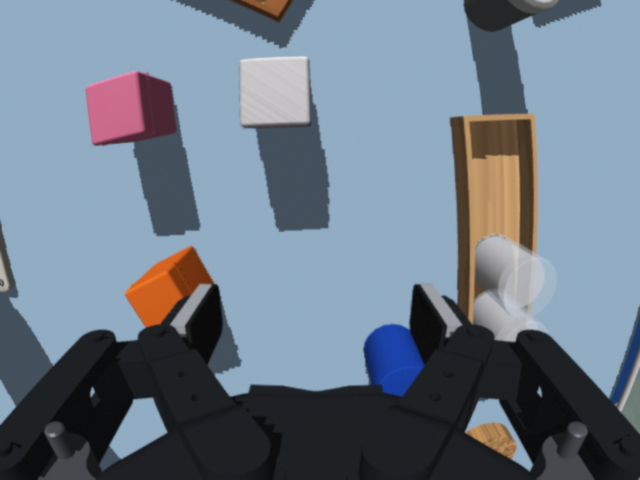

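Call:
move_arm --series '[[[-0.8, 3.5, -1, 0.2, 1, 0.3, 0.87], [-1, 3.5, -1, 0, 0.1, 0, 0.87], [-0.6, 2.2, -1.5, 0, 0, 0, 0.87], [0, 0, -1, 0, 0, 0, 0.87], [0, 0, 0, 0, 0, 0, 0.87]]]'

```text
clock: 49.85
eef_pos: [0.4416, 0.0728, 0.1525]
tool_rot: [0.726, 0.688, -0.0, -0.002]
ft_force: [0.5, 0.1, 0.0]
grip_width: 0.0743
```

```bash
python3 - <<'E'
from h import *
z=np.load('w20.npz'); circ(z['W'],(.6593,-.0877),.029,.07,.1,.031)
to(.4557,.0755,.12,86.8)
E
```

```text
circ [ 0.6587 -0.0876] n 3054 z 0.0839 edge res mm [-0.2  0.   0.6]
t 49.85 pos [0.4416 0.0728 0.1525] yaw 86.9 tilt vec [-0.003  0.002 -1.   ] w 0.07429524058397821
move cm [ 1.41  0.27 -3.25]
rotvec deg [-0.13 -0.17 -0.1 ]
```

Call:
move_arm --series '[[[1, 0.2, -1, 0, 0, 0, 0.87], [0.3, 0.1, -1, 0, 0, 0, 0.87], [0, 0, -1, 0, 0, 0, 0.87], [0, 0, 0, 0, 0, 0, 0.87], [0, 0, 0, 0, 0, 0, 0.87]]]'

```text
clock: 50.35
eef_pos: [0.4588, 0.0732, 0.1212]
tool_rot: [0.728, 0.686, 0.001, -0.001]
ft_force: [0.5, -1.7, -0.1]
grip_width: 0.0741
```

```bash
python3 - <<'E'
from h import *
to(.4557,.0755,.042,86.8)
E
```

```text
t 50.35 pos [0.4588 0.0732 0.1212] yaw 86.61 tilt vec [-0.     0.002 -1.   ] w 0.07410524325327815
move cm [-0.31  0.23 -7.92]
rotvec deg [-0.11 -0.    0.19]
```

Call:
move_arm --series '[[[-0.3, 0.2, -1.2, 0, 0, 0.2, 0.87], [-0.1, 0, -1.2, 0, 0.1, 0, 0.87], [-0.1, 0, -1.2, 0, 0, 0, 0.87], [0, 0, 0, 0, 0, 0, 0.87], [0, 0, 0, 0, 0, 0, 0.87]]]'

```text
clock: 50.85
eef_pos: [0.4544, 0.0743, 0.0843]
tool_rot: [0.727, 0.686, 0.0, -0.001]
ft_force: [0.9, -0.6, 0.9]
grip_width: 0.0743
```

```bash
python3 - <<'E'
from h import *
to(.4557,.0755,.042,86.8)
E
```

```text
t 50.85 pos [0.4544 0.0743 0.0843] yaw 86.7 tilt vec [-0.001  0.002 -1.   ] w 0.07428908185761163
move cm [ 0.13  0.12 -4.23]
rotvec deg [-0.1  -0.04  0.1 ]
```

Call:
move_arm --series '[[[0.1, 0.1, -1.3, 0, 0, 0.1, 0.87], [0, 0, -1.3, 0, 0.1, 0, 0.87], [0, 0, -1.2, 0, 0, 0, 0.87], [0, 0, -0.2, 0, 0, 0, 0.87], [0, 0, 0, 0, 0, 0, 0.87]]]'

```text
clock: 51.35
eef_pos: [0.4588, 0.0755, 0.0466]
tool_rot: [0.727, 0.687, 0.002, 0.001]
ft_force: [-0.1, -1.1, -0.2]
grip_width: 0.0745
```

```bash
python3 - <<'E'
from h import *
to(.4557,.0755,.042,86.8)
E
```

```text
t 51.35 pos [0.4588 0.0755 0.0466] yaw 86.79 tilt vec [ 0.004  0.003 -1.   ] w 0.07446753520670243
move cm [-0.31 -0.   -0.46]
rotvec deg [-0.15  0.25  0.01]
```

Call:
move_arm --series '[[[-0.3, 0, -0.5, -0.1, 0.2, 0, 0.87], [0, 0, 0, 0, 0, 0, 0.7], [0, 0, 0, 0, 0, 0, 0.5], [0, 0, 0, 0, 0, 0, 0], [0, 0, 0, 0, 0, 0, 0]]]'

```text
clock: 51.85
eef_pos: [0.4572, 0.0758, 0.0437]
tool_rot: [0.727, 0.687, 0.002, 0.001]
ft_force: [-0.5, 0.6, -2.2]
grip_width: 0.0492
```

Call:
move_arm --series '[[[0, 0, 0, 0, 0, 0, 0], [0, 0, 0, 0, 0, 0, 0], [0, 0, 0, 0, 0, 0, 0], [0, 0, 0, 0, 0, 0, 0], [0, 0, 0, 0, 0, 0, 0]]]'

```text
clock: 52.35
eef_pos: [0.4566, 0.0757, 0.0433]
tool_rot: [0.727, 0.687, 0.002, 0.001]
ft_force: [-0.7, -0.7, -0.9]
grip_width: 0.0492
```

```bash
python3 - <<'E'
from h import *
to(.4557,.0755,.042,86.8)
E
```

```text
t 52.35 pos [0.4566 0.0757 0.0433] yaw 86.79 tilt vec [ 0.003  0.001 -1.   ] w 0.04917842648123738
move cm [-0.09 -0.02 -0.13]
rotvec deg [-0.07  0.19  0.01]
```

Call:
move_arm --series '[[[0, 0, 1, 0, 0, 0, 0], [0, 0, 2.5, 0, 0, 0, 0], [0, 0, 4, 0, 0, 0, 0], [1, 0, 3, 0, 0, 1.5, 0], [3, -1.5, 1, 0, 0, 2, 0]]]'

```text
clock: 52.85
eef_pos: [0.4901, 0.061, 0.1621]
tool_rot: [0.703, 0.711, -0.003, -0.003]
ft_force: [0.9, 0.5, -2.0]
grip_width: 0.0496
```

Call:
move_arm --series '[[[3.5, -1.9, 0, 0, 0, 2, 0], [3.5, -2, 0, 0, 0, 1.7, 0], [3.5, -2, 0, 0, 0, 0, 0], [2.5, -1.7, 0, 0, 0, 0, 0], [1, -0.8, 0, 0, 0, 0, 0]]]'

```text
clock: 53.35
eef_pos: [0.6385, -0.0264, 0.17]
tool_rot: [0.678, 0.735, 0.001, 0.002]
ft_force: [-1.0, 0.7, -2.2]
grip_width: 0.0491
```

```bash
python3 - <<'E'
from h import *
to(.6553,-.0311,.12,94)
E
```

```text
t 53.35 pos [ 0.6385 -0.0264  0.17  ] yaw 94.58 tilt vec [ 0.005 -0.    -1.   ] w 0.049115642288397134
move cm [ 1.68 -0.47 -5.  ]
rotvec deg [ 0.01  0.26 -0.58]
```

Call:
move_arm --series '[[[1.3, -0.4, -1, 0, 0.2, -0.6, 0], [0.3, 0, -1, 0, 0, 0, 0], [0, 0, -1, 0, 0, 0, 0], [0, 0, -0.5, 0, 0, 0, 0], [0, 0, 0, 0, 0, 0, 0]]]'

```text
clock: 53.85
eef_pos: [0.6544, -0.0318, 0.1332]
tool_rot: [0.683, 0.731, -0.0, -0.0]
ft_force: [-0.3, -0.3, -2.7]
grip_width: 0.0489
```

```bash
python3 - <<'E'
from h import *
to(.6553,-.0311,.1,94)
im,d,W,o=wrist('w21.png'); Q=R.from_quat(o['tool_rot']).as_matrix(); P=(W-o['eef_pos'])@Q
m=(abs(P[...,2]+.031)<.006)&(abs(P[...,1])<.04)&(abs(P[...,0])<.05); p=P[m]; print(len(p)); 
if len(p): print(np.percentile(p,[1,99],axis=0).round(4))
E
```

```text
t 53.85 pos [ 0.6544 -0.0318  0.1332] yaw 93.87 tilt vec [-0.001 -0.    -1.   ] w 0.048866648060530454
move cm [ 0.09  0.07 -3.32]
rotvec deg [ 0.   -0.08  0.13]
18951
[[-0.0221 -0.0299 -0.0356]
 [ 0.0251  0.0291 -0.026 ]]
```

View pics/w21.png

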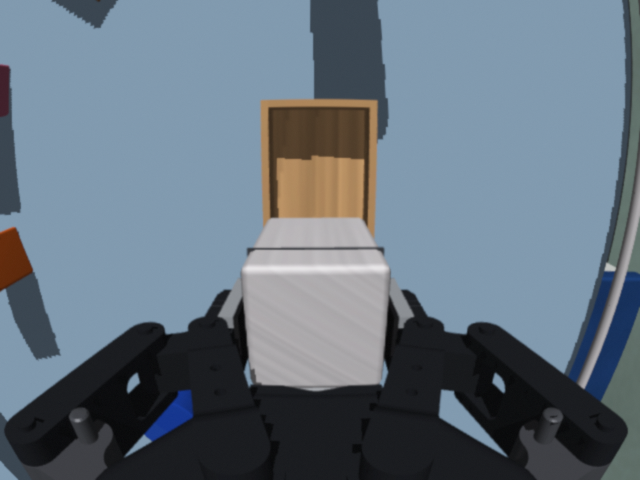

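Call:
move_arm --series '[[[0.1, 0.1, -1.2, 0, 0, 0.1, 0], [0, 0, -1.2, 0, 0, 0, 0], [0, 0, -1, 0, 0, 0, 0], [0, 0, 0, 0, 0, 0, 0], [0, 0, 0, 0, 0, 0, 0]]]'

```text
clock: 54.4
eef_pos: [0.6546, -0.0295, 0.0977]
tool_rot: [0.681, 0.732, -0.0, -0.0]
ft_force: [0.0, -0.6, -2.5]
grip_width: 0.0494
```

```bash
python3 - <<'E'
from h import *
to(.6553,-.0311,.07,94)
E
```

```text
t 54.4 pos [ 0.6546 -0.0295  0.0977] yaw 94.08 tilt vec [-0.  0. -1.] w 0.04938941890026993
move cm [ 0.07 -0.16 -2.77]
rotvec deg [-0.   -0.02 -0.08]
```

Call:
move_arm --series '[[[0, -0.15, -1, 0, 0, -0.1, 0], [0, 0, -1, 0, 0, 0, 0], [0, 0, -0.8, 0, 0, 0, 0], [0, 0, 0, 0, 0, 0, 0], [0, 0, 0, 0, 0, 0, 0]]]'

```text
clock: 54.9
eef_pos: [0.6548, -0.0314, 0.0673]
tool_rot: [0.682, 0.731, -0.0, 0.0]
ft_force: [0.1, -0.2, -2.0]
grip_width: 0.0491
```

```bash
python3 - <<'E'
from h import *
to(.6553,-.0311,.0485,94); print(bot.get_obs()['ft_force'])
E
```

```text
t 54.9 pos [ 0.6548 -0.0314  0.0673] yaw 93.95 tilt vec [-0. -0. -1.] w 0.049148755476447537
move cm [ 0.05  0.03 -1.88]
rotvec deg [ 0.   -0.    0.05]
[ 0.14135231 -0.17277821 -2.00366489]
```

Call:
move_arm --series '[[[0, 0, -0.7, 0, 0, 0, 0], [0, 0, -0.7, 0, 0, 0, 0], [0, 0, -0.3, 0, 0, 0, 0], [0, 0, 0, 0, 0, 0, 0], [0, 0, 0, 0, 0, 0, 0]]]'

```text
clock: 55.4
eef_pos: [0.6552, -0.0314, 0.0492]
tool_rot: [0.682, 0.731, 0.0, 0.0]
ft_force: [-0.4, 0.3, -2.3]
grip_width: 0.049
```

```bash
python3 - <<'E'
from h import *
to(.6553,-.0311,.0485,94); print(bot.get_obs()['ft_force'])
E
```

```text
t 55.4 pos [ 0.6552 -0.0314  0.0492] yaw 93.95 tilt vec [ 0.001 -0.    -1.   ] w 0.0490488370850384
move cm [ 0.01  0.03 -0.07]
rotvec deg [0.01 0.05 0.05]
[-0.41342679  0.34350016 -2.28764725]
```

Call:
move_arm --series '[[[0, 0, -0.08, 0, 0, 0, 0], [0, 0, 0, 0, 0, 0, 0], [0, 0, 0, 0, 0, 0, 0.85], [0, 0, 0, 0, 0, 0, 0.85], [0, 0, 0, 0, 0, 0, 0.85]]]'

```text
clock: 55.9
eef_pos: [0.6569, -0.0314, 0.0507]
tool_rot: [0.682, 0.731, 0.002, 0.002]
ft_force: [-0.4, 0.2, 0.7]
grip_width: 0.0726
```

Call:
move_arm --series '[[[0, 0, 0, 0, 0, 0, 0.87], [0, 0, 1, 0, 0, 0, 0.87], [0, 0, 2, 0, 0, 0, 0.87], [0, 0, 4, 0, 0, 0, 0.87], [0, 0, 4, 0, 0, 0, 0.87]]]'

```text
clock: 56.4
eef_pos: [0.652, -0.0312, 0.1587]
tool_rot: [0.682, 0.731, -0.003, -0.003]
ft_force: [0.4, 0.2, 0.4]
grip_width: 0.0745
```

Call:
move_arm --series '[[[0, 0, 2, 0, 0, 0, 0.87], [0, 2, 2, 0, 0, 0, 0.87], [0, 3, 0, 0, 0, 0, 0.87], [0, 0, 0, 0, 0, 0, 0.87], [0, 0, 0, 0, 0, 0, 0.87]]]'

```text
clock: 56.9
eef_pos: [0.6567, 0.0192, 0.2153]
tool_rot: [0.683, 0.73, 0.005, 0.005]
ft_force: [0.3, -0.3, 0.4]
grip_width: 0.0739
```

```bash
python3 - <<'E'
from h import *
to(.659,.1688,.17,94)
im,d,W,o=wrist('w22.png')
circ(W,(.659,.1688),.027,.085,.11)
E
```

```text
t 56.9 pos [0.6567 0.0192 0.2153] yaw 93.84 tilt vec [ 0.014 -0.    -1.   ] w 0.07394127412964493
move cm [ 0.23 14.96 -4.53]
rotvec deg [-0.    0.79  0.16]
circ [0.6597 0.1685] n 3718 z 0.094 edge res mm [-0.5 -0.3  0. ]
```

View pics/w22.png

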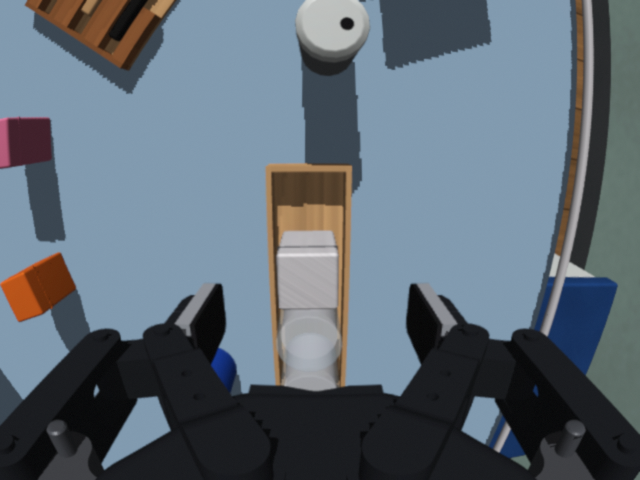

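Call:
move_arm --series '[[[0, 3.5, 0, 0, 0.8, 0.2, 0.87], [0, 4, -0.5, 0, 0, 0, 0.87], [0, 4, -1, 0, 0, 0, 0.87], [0.2, 3, -1.5, 0, 0, 0, 0.87], [0, 0.3, -1, 0, 0, 0, 0.87]]]'

```text
clock: 57.45
eef_pos: [0.6591, 0.1653, 0.1748]
tool_rot: [0.686, 0.728, -0.0, 0.0]
ft_force: [0.2, 0.1, 0.0]
grip_width: 0.0743
```

```bash
python3 - <<'E'
from h import *
to(.6597,.1685,.14,94)
E
```

```text
t 57.45 pos [0.6591 0.1653 0.1748] yaw 93.45 tilt vec [ 0.    -0.001 -1.   ] w 0.07429365854374695
move cm [ 0.06  0.32 -3.48]
rotvec deg [0.03 0.02 0.55]
```

Call:
move_arm --series '[[[0, 0.2, -1.2, 0, 0, 0.5, 0.87], [0, 0, -1.2, 0, 0, 0, 0.87], [0, 0, -1, 0, 0, 0, 0.87], [0, 0, 0, 0, 0, 0, 0.87], [0, 0, 0, 0, 0, 0, 0.87]]]'

```text
clock: 57.95
eef_pos: [0.6578, 0.1618, 0.135]
tool_rot: [0.684, 0.73, -0.003, -0.001]
ft_force: [-0.6, 0.8, 0.4]
grip_width: 0.0741
```

```bash
python3 - <<'E'
from h import *
to(.6597,.1685,.05,94)
im,d,W,o=wrist('w23.png')
circ(W,(.659,.1688),.027,.085,.11)
E
```

```text
t 57.95 pos [0.6578 0.1618 0.135 ] yaw 93.69 tilt vec [-0.006 -0.004 -1.   ] w 0.07408730922411008
move cm [ 0.19  0.67 -8.5 ]
rotvec deg [ 0.22 -0.34  0.31]
circ [0.6597 0.1691] n 7787 z 0.0939 edge res mm [-0.4 -0.2 -0. ]
```

View pics/w23.png

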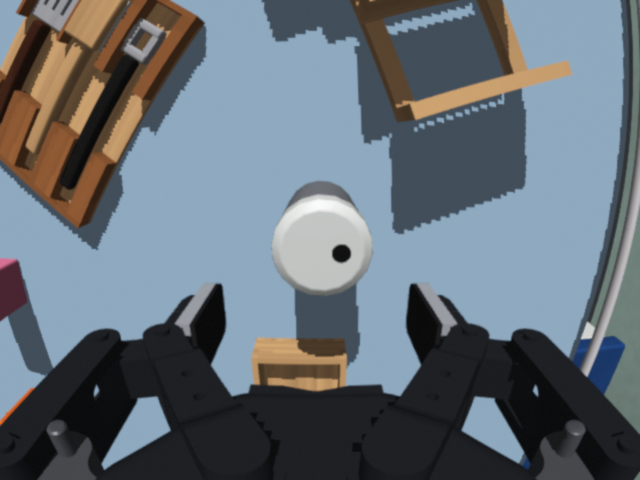

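Call:
move_arm --series '[[[0.2, 0.6, -0.8, 0.2, -0.3, 0.3, 0.87], [0, 0.1, -1, 0, 0, 0, 0.87], [0, 0, -1, 0, 0, 0, 0.87], [0, 0, 0, 0, 0, 0, 0.87], [0, 0, 0, 0, 0, 0, 0.87]]]'

```text
clock: 58.5
eef_pos: [0.6609, 0.1688, 0.1062]
tool_rot: [0.682, 0.731, 0.001, 0.001]
ft_force: [0.4, -0.1, -0.2]
grip_width: 0.0742
```

```bash
python3 - <<'E'
from h import *
to(.6597,.1688,.05,94)
E
```

```text
t 58.5 pos [0.6609 0.1688 0.1062] yaw 93.95 tilt vec [ 0.003  0.001 -1.   ] w 0.07420005263286902
move cm [-0.12  0.   -5.62]
rotvec deg [-0.04  0.15  0.05]
```

Call:
move_arm --series '[[[-0.1, 0, -1.2, 0, 0.1, 0, 0.87], [0, 0, -1.2, 0, 0, 0, 0.87], [0, 0, -1, 0, 0, 0, 0.87], [0, 0, 0, 0, 0, 0, 0.87], [0, 0, 0, 0, 0, 0, 0.87]]]'

```text
clock: 59.0
eef_pos: [0.6592, 0.1688, 0.0685]
tool_rot: [0.682, 0.731, -0.0, -0.0]
ft_force: [-0.8, 0.1, 1.2]
grip_width: 0.0742
```

```bash
python3 - <<'E'
from h import *
to(.6597,.1688,.05,94)
E
```

```text
t 59.0 pos [0.6592 0.1688 0.0685] yaw 93.97 tilt vec [-0.  0. -1.] w 0.0742487200801546
move cm [ 0.05 -0.   -1.85]
rotvec deg [-0.02 -0.02  0.03]
```

Call:
move_arm --series '[[[0, 0, -1.2, 0, 0, 0, 0.87], [0, 0, -0.8, 0, 0, 0, 0.87], [0, 0, 0, 0, 0, 0, 0.87], [0, 0, 0, 0, 0, 0, 0.87], [0, 0, 0, 0, 0, 0, 0.87]]]'

```text
clock: 59.5
eef_pos: [0.6595, 0.1688, 0.047]
tool_rot: [0.682, 0.731, 0.0, -0.0]
ft_force: [0.2, 0.2, -0.4]
grip_width: 0.0747
```

```bash
python3 - <<'E'
from h import *
to(.6597,.1688,.05,94)
E
```

```text
t 59.5 pos [0.6595 0.1688 0.047 ] yaw 93.96 tilt vec [ 0.  0. -1.] w 0.07465829417969073
move cm [ 0.02 -0.    0.3 ]
rotvec deg [-0.03  0.01  0.04]
```

Call:
move_arm --series '[[[0, 0, 0, 0, 0, 0, 0.7], [0, 0, 0, 0, 0, 0, 0.5], [0, 0, 0, 0, 0, 0, 0], [0, 0, 0, 0, 0, 0, 0], [0, 0, 0, 0, 0, 0, 0]]]'

```text
clock: 60.0
eef_pos: [0.66, 0.1689, 0.0479]
tool_rot: [0.682, 0.731, 0.001, 0.0]
ft_force: [0.7, -0.2, -0.6]
grip_width: 0.0529
```

Call:
move_arm --series '[[[0, 0, 0, 0, 0, 0, 0], [0, 0, 0, 0, 0, 0, 0], [0, 0, 0, 0, 0, 0, 0], [0, 0, 0, 0, 0, 0, 0], [0, 0, 0, 0, 0, 0, 0]]]'

```text
clock: 60.5
eef_pos: [0.66, 0.1689, 0.0479]
tool_rot: [0.682, 0.731, 0.001, 0.0]
ft_force: [1.0, -0.2, -0.6]
grip_width: 0.0531
```

Call:
move_arm --series '[[[0, 0, 1, 0, 0, 0, 0], [0, 0, 2.5, 0, 0, 0, 0], [0, 0, 4, 0, 0, 0, 0], [0, 0, 3, 0, 0, 0, 0], [0, -2, 1, 0, 0, 0, 0]]]'

```text
clock: 61.0
eef_pos: [0.6557, 0.1498, 0.1637]
tool_rot: [0.681, 0.732, -0.003, -0.003]
ft_force: [1.2, -0.5, -2.0]
grip_width: 0.0528
```

```bash
python3 - <<'E'
from h import *
to(.6515,.0236,.13,94)
E
```

```text
t 61.0 pos [0.6557 0.1498 0.1637] yaw 94.18 tilt vec [-0.008 -0.001 -1.   ] w 0.05284147640609495
move cm [ -0.42 -12.62  -3.37]
rotvec deg [ 0.04 -0.46 -0.18]
```

Call:
move_arm --series '[[[0, -3.5, 0, 0, -0.4, 0, 0], [0, -3.5, 0, 0, 0, 0, 0], [0, -3, 0, 0, 0, 0, 0], [-0.2, -1.8, 0, 0, 0, 0, 0], [0, -0.3, 0, 0, 0, 0, 0]]]'

```text
clock: 61.5
eef_pos: [0.6533, 0.019, 0.1673]
tool_rot: [0.682, 0.732, 0.0, 0.003]
ft_force: [-0.0, 0.9, -1.7]
grip_width: 0.0531
```

```bash
python3 - <<'E'
from h import *
to(.6515,.0234,.13,94)
E
```

```text
t 61.5 pos [0.6533 0.019  0.1673] yaw 94.06 tilt vec [ 0.004 -0.003 -1.   ] w 0.05305426417577911
move cm [-0.18  0.44 -3.73]
rotvec deg [ 0.18  0.22 -0.06]
```

Call:
move_arm --series '[[[-0.2, 0.4, -1, 0.2, 0.2, 0, 0], [0, 0, -1.2, 0, 0, 0, 0], [0, 0, -1, 0, 0, 0, 0], [0, 0, 0, 0, 0, 0, 0], [0, 0, 0, 0, 0, 0, 0]]]'

```text
clock: 62.0
eef_pos: [0.6494, 0.0254, 0.1299]
tool_rot: [0.681, 0.732, -0.001, -0.002]
ft_force: [0.1, 0.8, -2.7]
grip_width: 0.0528
```

```bash
python3 - <<'E'
from h import *
to(.6515,.0234,.09,94)
im,d,W,o=wrist('w24.png')
r=np.radians(4); v=(W[...,0]-.6576)*-np.sin(r)+(W[...,1]+.0634)*np.cos(r); u=(W[...,0]-.6576)*np.cos(r)+(W[...,1]+.0634)*np.sin(r)
m=(abs(u)<.03)&(v>.105)&(v<.14)&(W[...,2]>.025)&(W[...,2]<.04); print('wall v',np.percentile(v[m],[1,50,99]).round(4),m.sum())
E
```

```text
t 62.0 pos [0.6494 0.0254 0.1299] yaw 94.18 tilt vec [-0.004  0.002 -1.   ] w 0.052841437026003774
move cm [ 0.21 -0.2  -3.99]
rotvec deg [-0.09 -0.26 -0.18]
wall v [0.1171 0.1198 0.1219] 770
```

View pics/w24.png

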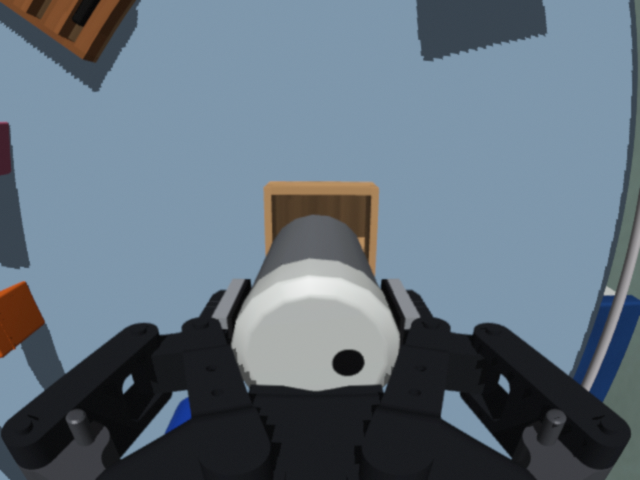

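Wall matches the crate fit (117–122 mm). Correct and lower.

Call:
move_arm --series '[[[0.2, -0.2, -0.8, -0.1, -0.2, -0.2, 0], [0, 0, -0.8, 0, 0, 0, 0], [0, 0, -0.8, 0, 0, 0, 0], [0, 0, 0, 0, 0, 0, 0], [0, 0, 0, 0, 0, 0, 0]]]'

```text
clock: 62.55
eef_pos: [0.6519, 0.0244, 0.104]
tool_rot: [0.682, 0.732, -0.0, 0.0]
ft_force: [0.6, 0.1, -2.8]
grip_width: 0.053
```

```bash
python3 - <<'E'
from h import *
to(.6515,.0234,.09,94)
E
```

```text
t 62.55 pos [0.6519 0.0244 0.104 ] yaw 94.06 tilt vec [-0. -0. -1.] w 0.05301991586095588
move cm [-0.04 -0.1  -1.4 ]
rotvec deg [ 0.01 -0.   -0.06]
```

Call:
move_arm --series '[[[0, -0.1, -0.8, 0, 0, 0, 0], [0, 0, -0.6, 0, 0, 0, 0], [0, 0, 0, 0, 0, 0, 0], [0, 0, 0, 0, 0, 0, 0], [0, 0, 0, 0, 0, 0, 0]]]'

```text
clock: 63.05
eef_pos: [0.6521, 0.023, 0.0891]
tool_rot: [0.682, 0.732, 0.0, 0.0]
ft_force: [-0.1, 0.1, -2.0]
grip_width: 0.0529
```

```bash
python3 - <<'E'
from h import *
to(.6515,.0234,.054,94)
E
```

```text
t 63.05 pos [0.6521 0.023  0.0891] yaw 94.03 tilt vec [ 0.001 -0.    -1.   ] w 0.052910855379256126
move cm [-0.06  0.04 -3.51]
rotvec deg [ 0.01  0.03 -0.03]
```

Call:
move_arm --series '[[[-0.05, 0.05, -0.8, 0, 0, 0, 0], [0, 0, -0.8, 0, 0, 0, 0], [0, 0, -0.8, 0, 0, 0, 0], [0, 0, 0, 0, 0, 0, 0], [0, 0, 0, 0, 0, 0, 0]]]'

```text
clock: 63.55
eef_pos: [0.6515, 0.0236, 0.0629]
tool_rot: [0.682, 0.732, 0.0, 0.0]
ft_force: [0.2, 0.5, -2.4]
grip_width: 0.0532
```

```bash
python3 - <<'E'
from h import *
to(.6515,.0234,.053,94); print(bot.get_obs()['ft_force'])
E
```

```text
t 63.55 pos [0.6515 0.0236 0.0629] yaw 94.04 tilt vec [ 0.001 -0.    -1.   ] w 0.053226944655802945
move cm [ 0.   -0.02 -0.99]
rotvec deg [ 0.01  0.04 -0.04]
[ 0.24299899  0.54182261 -2.40660718]
```

Call:
move_arm --series '[[[0, 0, -0.5, 0, 0, 0, 0], [0, 0, -0.4, 0, 0, 0, 0], [0, 0, -0.1, 0, 0, 0, 0], [0, 0, 0, 0, 0, 0, 0], [0, 0, 0, 0, 0, 0, 0]]]'

```text
clock: 64.05
eef_pos: [0.652, 0.0236, 0.053]
tool_rot: [0.682, 0.732, 0.001, 0.001]
ft_force: [0.2, -0.1, -2.2]
grip_width: 0.053
```

```bash
python3 - <<'E'
from h import *
to(.6515,.0234,.053,94); print(bot.get_obs()['ft_force'])
E
```

```text
t 64.05 pos [0.652  0.0236 0.053 ] yaw 94.04 tilt vec [ 0.002 -0.    -1.   ] w 0.052958583016277115
move cm [-0.05 -0.02  0.  ]
rotvec deg [ 0.01  0.11 -0.04]
[ 0.15778637 -0.10087904 -2.22591648]
```

Release, rise, and retreat for a final look.

Call:
move_arm --series '[[[0, 0, 0, 0, 0, 0, 0.87], [0, 0, 0, 0, 0, 0, 0.87], [0, 0, 0, 0, 0, 0, 0.87], [0, 0, 0, 0, 0, 0, 0.87], [0, 0, 0.5, 0, 0, 0, 0.87]]]'

```text
clock: 64.55
eef_pos: [0.6531, 0.0236, 0.0594]
tool_rot: [0.682, 0.732, 0.002, 0.002]
ft_force: [-0.6, -0.3, 0.7]
grip_width: 0.0745
```

Call:
move_arm --series '[[[0, 0, 1, 0, 0, 0, 0.87], [0, 0, 2.5, 0, 0, 0, 0.87], [0, 0, 4, 0, 0, 0, 0.87], [0, 0, 4, 0, 0, 0, 0.87], [0, 0, 4, 0, 0, 0, 0.87]]]'

```text
clock: 65.05
eef_pos: [0.6479, 0.0235, 0.2154]
tool_rot: [0.682, 0.732, -0.003, -0.003]
ft_force: [1.0, 0.1, -0.0]
grip_width: 0.0746
```

Call:
move_arm --series '[[[-1, -4, 2.5, 0, 0, 0, 0.87], [-2, -4.5, 2, 0, 0, 0, 0.87], [-2, -4.5, 2, 0, 0, 0, 0.87], [-2, -4.5, 1, 0, 0, 0, 0.87], [-2, -4.5, 0, 0, 0, 0, 0.87]]]'

```text
clock: 65.55
eef_pos: [0.5631, -0.19, 0.305]
tool_rot: [0.676, 0.736, 0.004, 0.007]
ft_force: [-0.4, 0.4, 0.4]
grip_width: 0.0743
```

```bash
python3 - <<'E'
from h import *
im,d,W,o=wrist('w25.png'); print(o['eef_pos'],o['clock'])
r=np.radians(4)
def cv(x): dx,dy=x[0]-.6576,x[1]+.0634; print('  crate frame',round((dx*np.cos(r)+dy*np.sin(r))*1000,1),round((-dx*np.sin(r)+dy*np.cos(r))*1000,1))
for c,rr,lo in [((.663,-.1486),.029,.075),((.6587,-.0876),.029,.075),((.6515,.0234),.027,.09)]:
    x=circ(W,c,rr,lo,.11,.031); 
    if x is not None: cv(x)
m=(np.hypot(W[...,0]-.6553,W[...,1]+.0311)<.036)&(W[...,2]>.07)&(W[...,2]<.082); t=cv2.minAreaRect((W[m][:,:2]*1000).astype(np.float32)); print('tin',t,np.median(W[...,2][m])); cv(np.array(t[0])/1000)
save('top','top25.png');save('scene','scene25.png')
E
```

```text
[ 0.56306513 -0.18996557  0.30503209] 65.55
circ [ 0.6633 -0.1487] n 2472 z 0.0842 edge res mm [-0.6 -0.2  0.2]
  crate frame -0.3 -85.5
circ [ 0.6588 -0.0877] n 2507 z 0.0842 edge res mm [-0.4 -0.1  0.1]
  crate frame -0.5 -24.3
circ [0.6515 0.0234] n 1160 z 0.0988 edge res mm [-0.2 -0.   0.2]
  crate frame -0.0 87.0
tin ((654.4588012695312, -31.334239959716797), (50.65376663208008, 66.47367095947266), 4.347292900085449) 0.07904936890594702
  crate frame -0.9 32.2
```

View pics/w25.png

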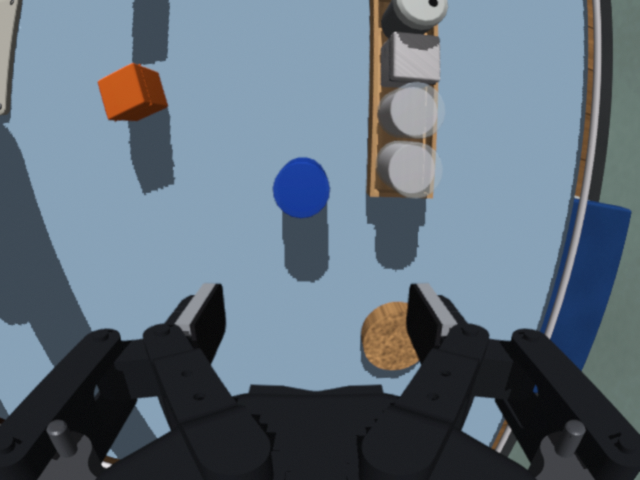

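View pics/scene25.png

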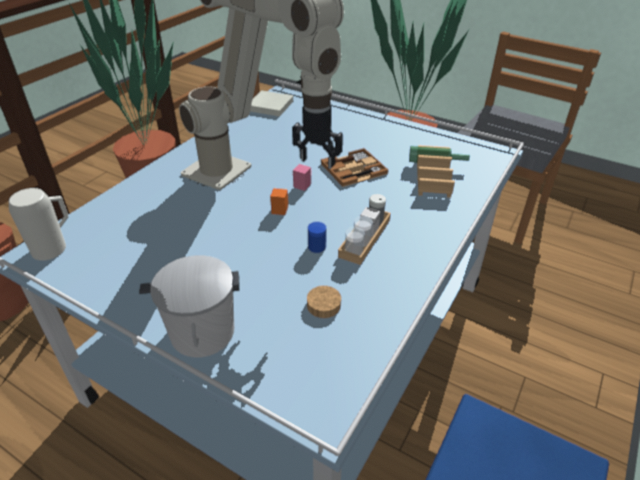

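View pics/top25.png

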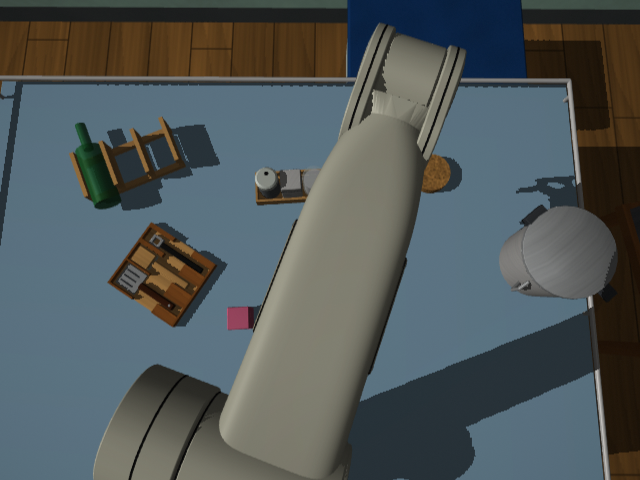

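```bash
python3 - <<'E'
import cv2
im=cv2.imread('pics/top25.png'); cv2.imwrite('pics/crop25.png',cv2.resize(im[150:340,90:290],None,fx=3,fy=3,interpolation=cv2.INTER_CUBIC))
E
```

```text
(no output)
```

View pics/crop25.png

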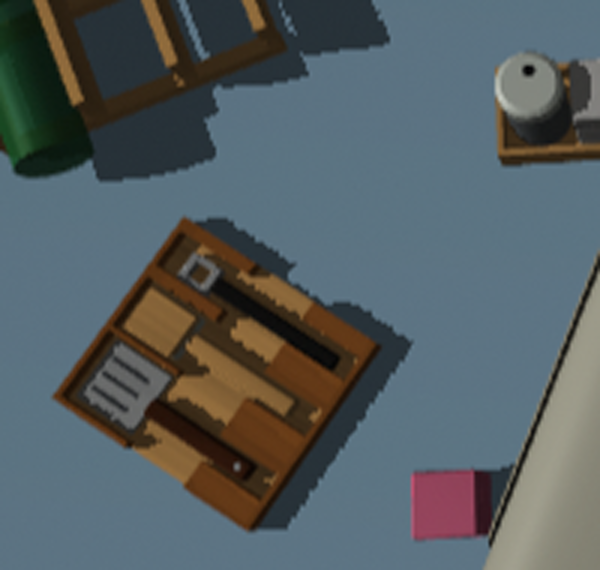

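All three tools lie in their lanes. The row in the crate is complete, so I'm handing in.

```bash
python3 -c "
from workcell import bot
print(bot.job_done())"
```

```text
the job is handed in; nothing more can be done
None
```

The job is done and handed in, with the last clock reading 65.6 s of the 200 s.

- **Tray:** the spatula, brush and opener lie flat in their own lanes with their heads in the wide ends. The last overhead picture showed all three still in place.
- **Crate:** both tumblers (mouth down), the tin and the cup stand in one row on the crate floor. My last wrist-camera fit put them at -85.5, -24.3, 32.2 and 87.0 mm along the crate's y, all within about 1 mm of its centreline. Their tops were at 84, 84, 79 and 99 mm, as expected for things standing upright on the floor.
- **Check that disagreed:** the tin's measured outline came out at 51 x 66 mm instead of 50 x 50. I took that to be visible side wall or neighbouring points, since its yaw (4.3° against the crate's 4.0°) and its height fit.
- **Left alone:** I touched none of the blue, orange and pink look-alikes, nor the ice bucket, rack or coasters. No tool had been knocked aside when I looked before each grasp, no glass tipped, and no force reading went above about 3 N.

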